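# New rollers for the barrel tumbler

## Robot

A 7-joint arm with a two-finger parallel gripper is mounted at the origin on the work surface. World frame = base frame: x ahead of the robot, y to its left, z up, the work surface at z = 0. Lengths are in mm, angles in rad, forces in N, time in s.
With the tool pointing down it reaches from about 350 to 900 mm from the base axis. Payload 7.2 kg.
Tool frame: the origin (TCP) lies between the finger pads; the fingertips stand ahead of it and the grasp point (between the pads) lies 8 mm behind it (bot.finger_overhang is the x of the fingertips in the tool frame, in mm); x points along the fingers, z is the direction in which the jaws open and shut, and the axes are right-handed (so a half turn about x gives the same grasp; the last joint's range is limited). The gripper opens to 85 mm and grips with 20 to 120 N. Pads are 22 mm wide; open, the fingers measure 114 mm over their backs; the gripper's body (76 mm by 85 mm) begins 54 mm behind the grasp point. The pads swing forward as they close: fully open they stand 13 mm farther back than shut.
Start: joints at [-1.373, 0.411, -0.013, 1.596, 0.006, 1.134, -0.082], TCP at [164.185, 603.053, 214.297] pointing down, gripper open.
Joint ranges: [-2.95, 2.95], [-0.29, 1.99], [-1.47, 1.44], [0.14, 2.54], [-1.03, 4.17], [0.13, 1.85], [-2.86, 2.86]. Speed limits (rad/s): [2.39, 2.39, 3.01, 3.01, 3.14, 3.14, 3.14].

## Interface

Orientations are given as a unit quaternion [x, y, z, w].
In Python, from workcell import bot gives the robot as it stands.
- The arm moves only by the shell command python3 -m inch 'ROWS' [FORCE]. ROWS is text: rows parted by semicolons, each of 5 numbers parted by spaces: the opening, from -1 (shut) to 1 (fully open), then the shift along the tool's x, y, z in units of 30 mm (1.0 is 30 mm), then the turn about the tool's x in units of 45 degrees (1.0 is 45 degrees). In form: fingers tx ty tz yaw; .... A call has 1 to 10 rows; each row shifts and turns the commanded pose from where the row before left it, along the tool's axes as they then stand; what a row does not reach is not made up. A row lasts 1/12 s, in which the tool goes at most 41.7 mm and 7.16 degrees, less where a joint would pass 70% of its speed; a pose out of reach is approached as far as the arm can. A call with a number of a shift or a turn outside -1 to 1 is refused whole. A call with a gripper value outside its range is refused whole. The fingers move at their own pace and stop on an object; FORCE is the grip in N (left out, the last holds). Time passes only in rows, so rows that do not move let the fingers close. It gives the time, the measured TCP pose, the force and the opening at its end, in the units of the state.
- bot.read_state(): the state, without advancing time (a new reading comes with each control period).
- bot.snapshot(name): name is "scene" or "top" or "wrist"; returns a dict with "image" (420x560x3 uint8, red, green, blue), "intrinsics" (3x3 intrinsics, pixels), "R" (3x3) and "t" (3): a world point X has camera coordinates R X + t. Camera axes: x right, y down, z forward; pixel columns grow to the right and rows downward; lengths in mm; the calibration is good to about 2 mm. A picture is of the moment at which its call begins. There is no depth.
- bot.close_job(): hands the job in, once; it reports no verdict.
Trained networks look in a picture, given as the dict that the camera call returned (one of the last four; its "shot" number tells which), for a name from the list of things; names that differ only in an ending like _2 or _b are one class to them, and where a whole thing is asked for, a point or a joint stands for the part that bears it (a point fixed in the world has none). Each returns a list of dicts, best first, with "confidence" (0 to 1); they miss things now and then, are a little off and sometimes report something else, mostly with a low value. They report only what shows in the picture. A call takes as long as a camera call. They do not tell look-alikes from the thing itself.
- bot.look_for(picture, query): "at" ([x, y, z] in mm, in world coordinates, good to about 4 mm: the middle of the surface that is visible of it).
- bot.landmark_of(picture, query): "at" ([x, y, z] in mm, in world coordinates, good to about 4 mm: a listed point, or the origin of a listed thing).
The state is a dict: "time_s": time; "q": joint angles; "joint_vel": joint speeds; "effort": joint torques, N m; "eef_pos": TCP position; "orientation": TCP orientation; "wrist_force": force on the tool from outside, world axes, zero at the start; "moment": the same for the moment, N m; "finger_gap": finger opening in mm.
Only numpy, scipy, OpenCV 4.12 (cv2) and the standard library are available. Lean on these libraries where they do the work, as an engineer would, in place of code of your own. Each camera call takes 0.05 s, during which the arm holds its last target.

## Task

The polishing tumbler is getting new rollers. First lift every worn roller out of its open bearings, straight up with both ends coming clear together, and lay it flat in the steel tray; then fit every new roller from the rack into a free pair of bearings, its D-shaped drive end on the belt side and its flat turned to face up so the pulley screw can be set on it. Set the rollers down, never let one drop, and leave everything else on the bench where it is.

Things in the scene. Friction and masses are not known exactly. Their poses are not given: they have to be found in the camera images.
- tumbler: barrel tumbler, barrels off, fixed. Origin under the chassis centre, z up, x to the belt and motor side (away from the robot). Cheeks at x -73 and +73 mm each carry three open-topped black U bearings at y -90, 0, 90 mm, inner faces 66 mm from the centre (5 mm end play for a sleeve). Between the cheeks only the chassis, 26 mm above the bench.
- rack: wooden rest rack holding the new rollers, fixed. Origin under its centre, x along the rollers. Two boards 14 mm thick at x -77 and +77 mm, each with three 90 degree V notches at y -105, 0, +105 mm; a shaft lying in them has its axis 80 mm above the bench; board tops at 89 mm; open between the boards.
- tray: loose steel tray for worn parts, outside 260 x 180 x 34 mm high, walls and floor 3 mm, long side along its x. Origin at the centre of its underside. 0.9 kg.
- seat_left (a point): point midway between the two bearings at tumbler y 90 mm, where the middle of a seated roller lies, 86 mm above the bench. Slots 18 mm wide, walls upright to 8 mm above this point, then flared to a 34 mm mouth 22 mm above it. A shaft lies loose in them and can turn.
- seat_mid (a point): point midway between the two bearings at tumbler y 0 mm, where the middle of a seated roller lies, 86 mm above the bench. Slots 18 mm wide, walls upright to 8 mm above this point, then flared to a 34 mm mouth 22 mm above it. A shaft lies loose in them and can turn.
- seat_right (a point): point midway between the two bearings at tumbler y -90 mm, where the middle of a seated roller lies, 86 mm above the bench. Slots 18 mm wide, walls upright to 8 mm above this point, then flared to a 34 mm mouth 22 mm above it. A shaft lies loose in them and can turn.
- worn1: worn roller, in the tumbler's bearings: rubber sleeve 26 mm across, worn hollow to 21 mm over the middle 70 mm; 16 mm shaft 200 mm long, 0.3 to 0.45 kg. Origin on the axis at mid-sleeve, x along the axis to the drive end; sleeve x -61..61 mm, then bare round journals; drive end x 84..114 mm is D-shaped: 4 mm deep flat facing the body's +z (12 mm across it, not 16). Balance at x +9 mm.
- worn2: worn roller, in the tumbler's bearings: rubber sleeve 26 mm across, worn hollow to 21 mm over the middle 70 mm; 16 mm shaft 200 mm long, 0.3 to 0.45 kg. Origin on the axis at mid-sleeve, x along the axis to the drive end; sleeve x -61..61 mm, then bare round journals; drive end x 84..114 mm is D-shaped: 4 mm deep flat facing the body's +z (12 mm across it, not 16). Balance at x +9 mm.
- worn3: worn roller, in the tumbler's bearings: rubber sleeve 26 mm across, worn hollow to 21 mm over the middle 70 mm; 16 mm shaft 200 mm long, 0.3 to 0.45 kg. Origin on the axis at mid-sleeve, x along the axis to the drive end; sleeve x -61..61 mm, then bare round journals; drive end x 84..114 mm is D-shaped: 4 mm deep flat facing the body's +z (12 mm across it, not 16). Balance at x +9 mm.
- new1: new roller, in the rack, drive end away from the robot, flat at any angle: straight rubber sleeve 26 mm across; 16 mm shaft 200 mm long, 0.3 to 0.45 kg. Origin on the axis at mid-sleeve, x along the axis to the drive end; sleeve x -61..61 mm, then bare round journals; drive end x 84..114 mm is D-shaped: 4 mm deep flat facing the body's +z (12 mm across it, not 16). Balance at x +9 mm.
- new1_tip (a point): point on the shaft's axis at its D-shaped drive end, x = +114 mm
- new2: new roller, in the rack, drive end away from the robot, flat at any angle: straight rubber sleeve 26 mm across; 16 mm shaft 200 mm long, 0.3 to 0.45 kg. Origin on the axis at mid-sleeve, x along the axis to the drive end; sleeve x -61..61 mm, then bare round journals; drive end x 84..114 mm is D-shaped: 4 mm deep flat facing the body's +z (12 mm across it, not 16). Balance at x +9 mm.
- new2_tip (a point): point on the shaft's axis at its D-shaped drive end, x = +114 mm
- new3: new roller, in the rack, drive end away from the robot, flat at any angle: straight rubber sleeve 26 mm across; 16 mm shaft 200 mm long, 0.3 to 0.45 kg. Origin on the axis at mid-sleeve, x along the axis to the drive end; sleeve x -61..61 mm, then bare round journals; drive end x 84..114 mm is D-shaped: 4 mm deep flat facing the body's +z (12 mm across it, not 16). Balance at x +9 mm.
- new3_tip (a point): point on the shaft's axis at its D-shaped drive end, x = +114 mm
- oil: small oil bottle, 40 mm across, 110 high, leave alone
- pulley1: aluminium pulley lying flat, 52 mm across, 16 high, leave alone
- screw_tin: round tin, 52 mm across, 20 high, leave alone
Mind the look-alikes: they are no part of the job. Leave any green look-alike of the worn1 alone.

How it is judged:
By the outcome, as a careful person would: the job done as asked, in the order asked, and still so for the second after the job is handed in, with the robot touching nothing.
Of worn1, worn2, worn3 only 2 to 3 are there at a start; the rules pass over those that are not, and their reading is None.
Of new1, new2, new3 only 2 to 3 are there at a start; the rules pass over those that are not, and their reading is None.
At some moment in a run one of tray may be knocked a few centimetres aside while the robot is not near it.
It also fails if it takes over 210 s, if anything falls off the work surface, if the arm or the gripper's body presses on something with over 40 N, if the wrist force passes 120 N, or if a joint passes its speed limit or range.

## Working session

There is one attempt and no reset: what is moved stays moved. The work goes in short steps, Python scripts to look and compute and a shell command to move; the robot and the scene stay as the last step left them, time stands still between calls to the robot, and variables do not carry over. Pictures are saved under pics/ and viewed, and the job is handed in when it is done.

```bash
ls; mkdir -p pics
python3 - <<'E'
from workcell import bot
import cv2
s=bot.read_state();print(s)
print(bot.finger_overhang)
for n in("scene","top"):
    p=bot.snapshot(n);cv2.imwrite(f"pics/{n}0.png",p["image"][:,:,::-1]);print(n,p["R"],p["t"],p["intrinsics"],p["shot"])
E
```

```text
pics
{'time_s': 0.0, 'q': array([-1.37321121,  0.41188793, -0.01274229,  1.59705955,  0.00557937,
        1.13428699, -0.08221433]), 'joint_vel': array([-0.00118889, -0.00033039, -0.00052356, -0.00057812,  0.00142914,
        0.0003321 ,  0.00054467]), 'effort': array([ 4.46577924e-04, -6.00619054e+01,  6.82941210e-01, -2.99406660e+01,
        1.39462767e-02,  1.09197400e-02, -4.95397323e-07]), 'eef_pos': array([164.04640597, 602.53977126, 213.45402788]), 'orientation': array([-0.42971649,  0.56226862,  0.42898077,  0.56140292]), 'wrist_force': array([0.21055234, 1.1649862 , 0.15531577]), 'moment': array([ 0.00427963, -0.02564959,  0.01843211]), 'finger_gap': 85.2359704417222}
11.0
scene [[ 0.74152165  0.67075925 -0.01508885]
 [ 0.49137669 -0.55825315 -0.66850757]
 [-0.45683103  0.48829852 -0.74355226]] [-367.27241944 -238.90901913 1660.33337432] [[449.61649022   0.         282.3437058 ]
 [  0.         449.61649022 209.31282308]
 [  0.           0.           1.        ]] 1
top [[-0.02868096 -0.99958727  0.00164352]
 [-0.99785916  0.02853462 -0.0588461 ]
 [ 0.05877492 -0.00332777 -0.99826571]] [-30.45290219 515.58766831 985.15329299] [[414.97175269   0.         279.91829733]
 [  0.         414.97175269 202.76509925]
 [  0.           0.           1.        ]] 2
```

View pics/scene0.png

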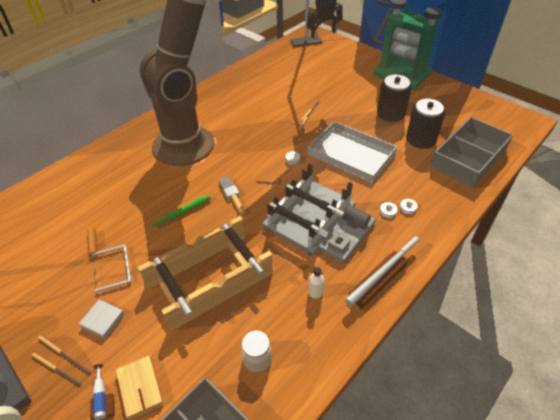

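View pics/top0.png

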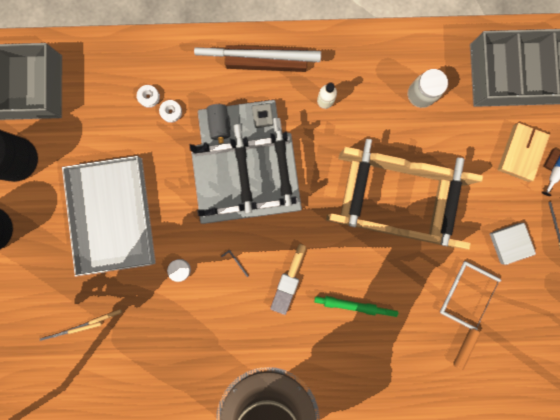

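```bash
cat > h.py <<'E'
from workcell import bot
import numpy as np, cv2
from scipy.spatial.transform import Rotation as R
np.set_printoptions(precision=2,suppress=True)
def proj(p,X):
    c=p["R"]@np.array(X,float)+p["t"];u=p["intrinsics"]@c;return u[:2]/u[2]
def ray(p,uv,z):
    d=p["R"].T@np.linalg.inv(p["intrinsics"])@np.array([uv[0],uv[1],1.]);o=-p["R"].T@p["t"]
    return o+d*(z-o[2])/d[2]
E
python3 - <<'E'
from h import *
for n in("scene","top"):
    p=bot.snapshot(n)
    for q in ["tumbler","rack","tray","seat_left","seat_mid","seat_right","worn1","new1","new1_tip","oil","pulley1","screw_tin"]:
        for d in bot.landmark_of(p,q): print(n,q,round(d["confidence"],2),np.array(d["at"]),proj(p,d["at"]), d.get("R"), [k for k in d if k not in("at","confidence")])
E
```

```text
scene tumbler 0.75 [573.3  40.3   0. ] [309.25 215.75] None []
scene rack 0.61 [ 515.4 -329.4   -0.9] [209.1 280. ] None []
scene tray 0.84 [497.3 365.7  -5.2] [351.04 154.98] None []
scene tray 0.58 [748.2 223.2   1.1] [388.62 210.38] None []
scene seat_left 0.96 [569.5 123.1  85.2] [326.22 182.04] None []
scene seat_left 0.18 [570.9  36.4  85.9] [308.65 197.31] None []
scene seat_mid 0.93 [575.5  36.1  89.7] [309.8  197.23] None []
scene seat_right 0.86 [589.  -52.8  82.6] [293.66 217.85] None []
scene worn1 0.89 [588.2 -54.1  80.4] [293.15 218.46] None []
scene worn1 0.82 [ 264.  -202.3   10.3] [185.93 208.33] None []
scene worn1 0.58 [573.1  32.4  87.2] [308.37 198.09] None []
scene worn1 0.16 [577.1  35.4  89.3] [310.06 197.7 ] None []
scene new1 0.78 [ 537.3 -221.8   82.8] [239.41 243.11] None []
scene new1_tip 0.91 [ 648.7 -254.3   81.8] [260.2  273.05] None []
scene oil 0.64 [ 763.3 -157.7    2.4] [316.23 290.49] None []
scene pulley1 0.64 [747.2 220.8  -0.2] [387.87 210.93] None []
scene pulley1 0.29 [ 646.8 -251.4   79.5] [260.5  272.45] None []
scene screw_tin 0.73 [354.1 
[... 444 characters left out ...]
] [348.78 304.73] None []
top worn1 0.68 [575.   36.7  83.9] [242.87 175.22] None []
top worn1 0.56 [582.6 -53.2  88.1] [282.66 170.49] None []
top new1 0.9 [ 537.8 -221.3   75.9] [357.23 188.73] None []
top new1 0.59 [ 489.  -425.6   77.3] [448.48 207.6 ] None []
top new1_tip 0.76 [ 650.  -250.7   82.6] [368.77 138.86] None []
top new1_tip 0.61 [749.3 218.9  -0.5] [170.73 111.69] None []
top oil 0.65 [ 765.3 -161.9   -3.1] [323.84 101.4 ] None []
top pulley1 0.92 [748.4 216.9  -0.5] [171.54 112.02] None []
top pulley1 0.5 [575.7  35.4   1.7] [246.32 179.12] None []
top screw_tin 0.8 [356.4 204.2  -2.6] [179.14 271.07] None []
top screw_tin 0.39 [ 650.3 -250.    80.6] [368.27 138.92] None []
```

Run:
```python
from h import *
p=bot.snapshot("top");im=p["image"][:,:,::-1]
cv2.imwrite("pics/topA.png",cv2.resize(im[90:230,180:310],None,fx=5,fy=5,interpolation=2)[:600*5])
a=im[90:230,180:310];cv2.imwrite("pics/topA.png",cv2.resize(a,None,fx=4.2,fy=4.2,interpolation=2))
a=im[130:255,325:485];cv2.imwrite("pics/topB.png",cv2.resize(a,None,fx=4.6,fy=4.6,interpolation=2))
p=bot.snapshot("wrist");cv2.imwrite("pics/wr0.png",p["image"][:,:,::-1]);
s=bot.read_state();M=R.from_quat(s["orientation"]).as_matrix();print(M)
print("cam in tool:",M.T@(-p["R"].T@p["t"]-s["eef_pos"]), M.T@p["R"].T)
```

```text
[[-0.   -0.96  0.26]
 [ 0.    0.26  0.96]
 [-1.    0.    0.  ]]
cam in tool: [-160.09   66.54   -0.42] [[ 0.   -0.26  0.96]
 [ 0.   -0.96 -0.26]
 [ 1.    0.   -0.  ]]
```

View pics/topA.png

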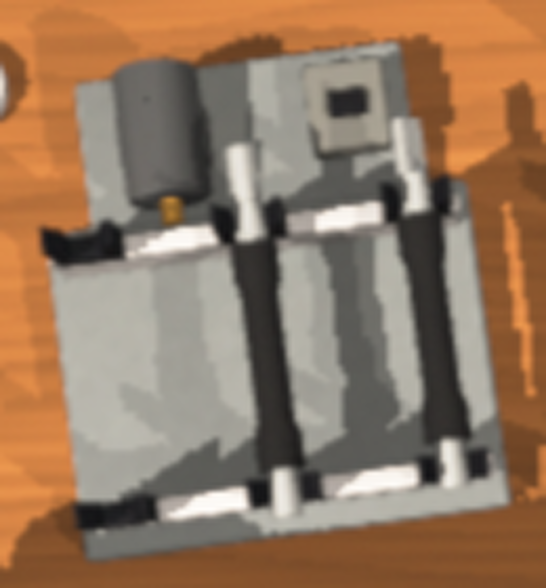

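View pics/topB.png

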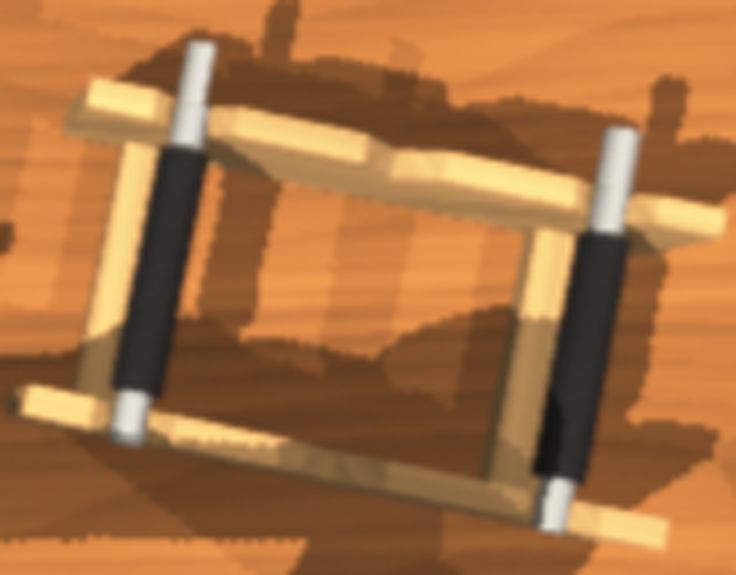

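View pics/wr0.png

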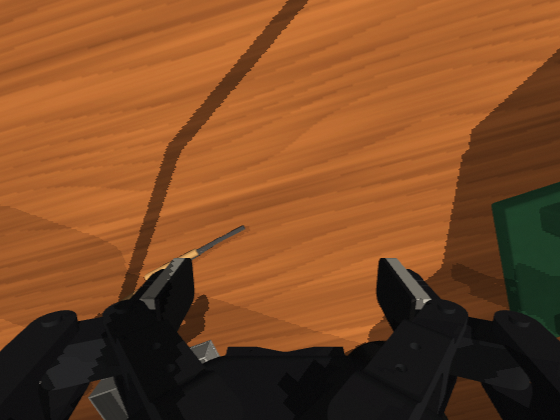

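```bash
r="-0.4 0 0 0.15"; python3 -m inch '1 -0.4 0 0 0.155;1 -0.4 0 0 0.155;1 -0.4 0 0 0.155;1 -0.4 0 0 0.155;1 -0.4 0 0 0.155;1 -0.4 0 0 0.155;1 -0.4 0 0 0.155;1 -0.4 0 0 0.155;1 0 0 0 0.155;1 0 0 0 0.155'; python3 -m inch '1 0 0 0 0.155;1 0 0 0 0.155;1 0 0 0 0.155;1 0 0 0 0.155;1 0 0 0 0.155;1 0 0 0 0.155;1 0 0 0 0.155;1 0 0 0 0.155;1 0 0 0 0.155;1 0 0 0 0.155'; python3 -m inch '1 0 0 0 0.155;1 0 0 0 0.155;1 0 0 0 0.1;1 0 0 0 0'
cat >> h.py <<'E'
def go(x=None,y=None,z=None,yaw=None):
    s=bot.read_state();M=R.from_quat(s["orientation"]).as_matrix();e=np.array(s["eef_pos"])
    cy=np.degrees(np.arctan2(M[1,1],M[0,1]))
    t=np.array([e[0] if x is None else x,e[1] if y is None else y,e[2] if z is None else z])
    u=M.T@(t-e)/30
    print("t",round(s["time_s"],2),"pos",e,"yaw(tool y)",round(cy,2),"units tx ty tz",u, "turn units", None if yaw is None else -((yaw-cy+180)%360-180)/45,"F",s["wrist_force"],"gap",round(s["finger_gap"],1),"q7",round(s["q"][6],2))
E
python3 -c "
from h import *
go(575,35,310,6.5)"
```

```text
time_s: 2.33
eef_pos: [164.3, 603.5, 311.4]
orientation: [-0.028, 0.706, 0.03, 0.707]
wrist_force: [0.4, -0.6, -0.3]
finger_gap: 85.3
time_s: 3.17
eef_pos: [164.1, 603.0, 310.3]
orientation: [0.38, 0.596, -0.38, 0.596]
wrist_force: [-0.4, 0.5, 0.3]
finger_gap: 85.2
time_s: 3.5
eef_pos: [164.0, 603.1, 310.3]
orientation: [0.47, 0.528, -0.47, 0.528]
wrist_force: [-0.2, -0.2, -1.1]
finger_gap: 85.4
t 3.5 pos [163.99 603.08 310.26] yaw(tool y) 6.63 units tx ty tz [ 0.01 11.42 20.39] turn units 0.0029958862322574634 F [-0.2  -0.17 -1.05] gap 85.4 q7 -2.67
```

```bash
python3 -m inch '1 0 0.475 0.85 0;1 0 0.475 0.85 0;1 0 0.475 0.85 0;1 0 0.475 0.85 0;1 0 0.475 0.85 0;1 0 0.475 0.85 0;1 0 0.475 0.85 0;1 0 0.475 0.85 0;1 0 0.475 0.85 0;1 0 0.475 0.85 0' ; python3 -m inch '1 0 0.475 0.85 0;1 0 0.475 0.85 0;1 0 0.475 0.85 0;1 0 0.475 0.85 0;1 0 0.475 0.85 0;1 0 0.475 0.85 0;1 0 0.475 0.85 0;1 0 0.475 0.85 0;1 0 0.475 0.85 0;1 0 0.475 0.85 0' ; python3 -m inch '1 0 0.475 0.85 0;1 0 0.475 0.85 0;1 0 0.475 0.85 0;1 0 0.475 0.85 0;1 0 0 0 0'
python3 - <<'E'
from h import *
go(575,35,310,6.5)
p=bot.snapshot("wrist");cv2.imwrite("pics/wr1.png",p["image"][:,:,::-1])
E
```

```text
time_s: 4.33
eef_pos: [336.6, 365.5, 310.5]
orientation: [0.469, 0.53, -0.468, 0.53]
wrist_force: [1.0, 0.0, 0.1]
finger_gap: 85.2
time_s: 5.17
eef_pos: [508.4, 129.3, 310.6]
orientation: [0.469, 0.53, -0.468, 0.53]
wrist_force: [1.3, 0.3, 0.7]
finger_gap: 85.2
time_s: 5.58
eef_pos: [578.4, 29.9, 310.5]
orientation: [0.47, 0.527, -0.471, 0.529]
wrist_force: [-1.0, -0.1, -0.4]
finger_gap: 85.4
t 5.58 pos [578.35  29.91 310.52] yaw(tool y) 6.62 units tx ty tz [ 0.02 -0.09 -0.18] turn units 0.0026788817640080098 F [-1.   -0.09 -0.4 ] gap 85.4 q7 -1.32
```

View pics/wr1.png

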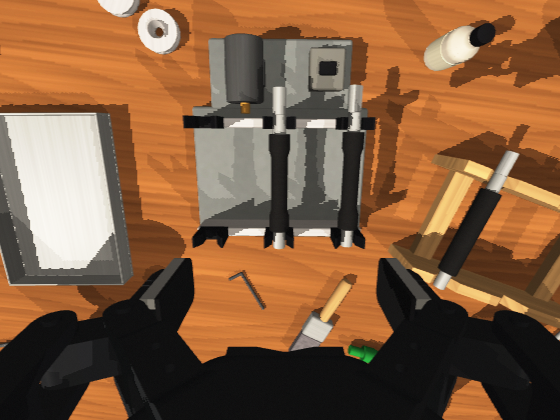

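Run:
```python
from h import *
p=bot.snapshot("wrist");im=p["image"][:,:,::-1]
a=im[75:260,180:385];a=cv2.resize(a,None,fx=3.2,fy=3.2,interpolation=2)
cv2.imwrite("pics/wr1c.png",a)
for q in ["tumbler","seat_left","seat_mid","seat_right","worn1","tray","rack","new1","new1_tip"]:
    for d in bot.landmark_of(p,q): print(q,round(d["confidence"],2),np.array(d["at"]),proj(p,d["at"]))
```

```text
tumbler 0.8 [573.2  42.1  -2.6] [277.34 172.93]
seat_left 0.78 [569.3 123.4  82.9] [212.09 178.57]
seat_mid 0.58 [ 649.1 -251.    82.2] [516.24 149.93]
seat_mid 0.56 [578.6  37.9  86.1] [279.63 179.52]
seat_right 0.57 [585.6 -57.9  83.3] [354.81 182.36]
worn1 0.89 [590.1 -55.2  84.1] [353.48 178.75]
worn1 0.77 [571.9  33.6  88.1] [282.4  185.39]
tray 0.7 [496.4 366.   -3.6] [ 68.36 197.27]
tray 0.33 [573.6  40.9  86.3] [276.83 183.15]
rack 0.42 [587.  -53.9  88.6] [352.81 181.65]
new1 0.72 [ 536.1 -222.7   78.4] [467.59 231.56]
new1_tip 0.89 [ 648.6 -247.5   84.2] [514.56 150.13]
new1_tip 0.74 [569.7 119.8  82.4] [215.02 178.52]
```

View pics/wr1c.png

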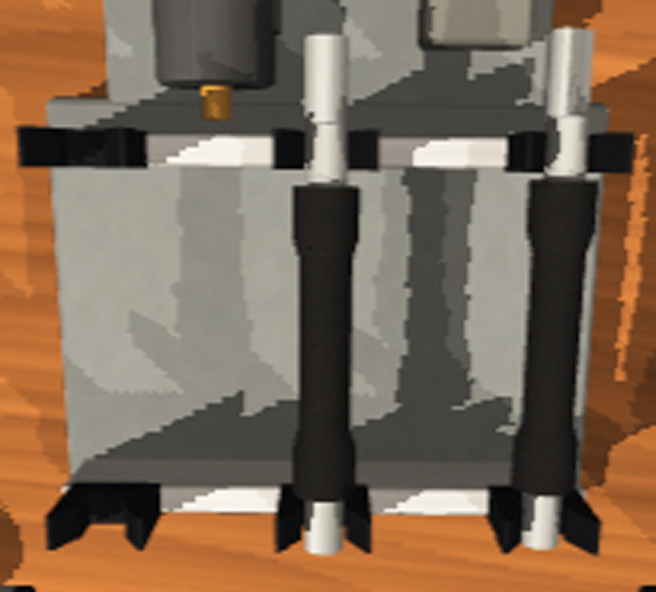

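```bash
cat >> h.py <<'E'
from scipy.optimize import least_squares
LX=[114,61,-61,-86];LZ=[94,99,99,94]
def fit(obs,x0,zoff=0):
    # obs list of (pic, [4 px])
    def f(v):
        r=[]
        for p,px in obs:
            for l,z,u in zip(LX,LZ,px):
                if u is None: continue
                r+=list(proj(p,[v[0]+l*np.cos(v[2]),v[1]+l*np.sin(v[2]),z+zoff-3])-np.array(u))
        return r
    s=least_squares(f,x0);return s.x,np.abs(s.fun).max()
E
python3 - <<'E'
from h import *
w=bot.snapshot("wrist");t=bot.snapshot("top")
cw=lambda L:[(a/3.2+180,b/3.2+75) for a,b in L]; ct=lambda L:[(a/4.2+180,b/4.2+90) for a,b in L]
for nm,a,b in(("mid",[(326,36),(326,184),(325,499),(323,552)],[(239,145),(253,240),(279,470),(286,515)]),("right",[(569,30),(564,180),(547,493),(541,547)],[(406,120),(420,212),(451,441),(455,487)])):
    for o in ([(w,cw(a))],[(t,ct(b))],[(w,cw(a)),(t,ct(b))]):
        v,e=fit(o,[578,30,.1]);print(nm,v[:2],np.degrees(v[2]),e)
cB=lambda L:[(a/4.6+325,b/4.6+130) for a,b in L]
for nm,b in(("newL",[(203,42),(186,150),(135,392),(128,440)]),("newR",[(624,130),(605,235),(560,480),(552,528)])):
    v,e=fit([(t,cB(b))],[538,-222,-.2],-6);print(nm,v[:2],np.degrees(v[2]),e)
E
```

```text
mid [573.74  39.86] 6.471914636504414 0.7620810706476959
mid [575.48  34.94] 5.6453444861630615 0.4522996806445576
mid [574.15  38.71] 6.359287961054397 2.4009594952714224
right [586.41 -48.12] 7.229317180694644 0.4360321196645742
right [587.65 -55.14] 5.936225752896216 0.3800944739519423
right [586.61 -49.75] 7.042101793658307 3.229987960892231
newL [ 537.13 -225.03] -13.253017940899012 0.7365102689654179
newR [ 488.7  -428.64] -13.348766800513912 0.6613816657972507
```

```bash
python3 -c "
from h import *
go(584,38,190,6.3)"
```

```text
t 6.23 pos [576.37  36.4  310.38] yaw(tool y) 6.86 units tx ty tz [ 4.01  0.26 -0.02] turn units 0.012527827181282368 F [-0.53 -0.93  1.07] gap 85.4 q7 -1.33
```

```bash
python3 -m inch '1 0.8 0.1 0 0;1 0.8 0.1 0 0;1 0.8 0.06 0 0;1 0.8 0 0 0;1 0.8 0 0 0;1 0 0 0 0;1 0 0 0 0;1 0 0 0 0'
python3 - <<'E'
from h import *
go(584,38,190,6.3)
p=bot.snapshot("wrist");cv2.imwrite("pics/wr2.png",p["image"][:,:,::-1])
go(584,38,190,6.3)
E
```

```text
time_s: 6.9
eef_pos: [585.0, 36.7, 191.6]
orientation: [0.47, 0.528, -0.469, 0.529]
wrist_force: [-0.3, -0.9, 0.9]
finger_gap: 85.4
t 6.9 pos [584.96  36.72 191.62] yaw(tool y) 6.81 units tx ty tz [ 0.05 -0.03 -0.05] turn units 0.011373846613597987 F [-0.26 -0.89  0.9 ] gap 85.4 q7 -1.24
t 6.95 pos [585.21  36.75 191.97] yaw(tool y) 6.81 units tx ty tz [ 0.07 -0.04 -0.05] turn units 0.011432869963996634 F [ 0.33 -0.28  0.41] gap 85.4 q7 -1.24
```

View pics/wr2.png

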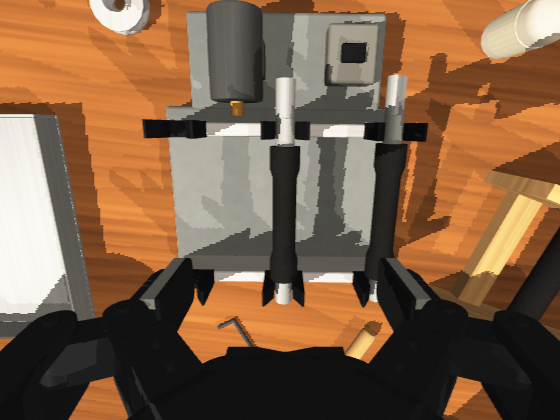

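Run:
```python
from h import *
p=bot.snapshot("wrist");im=p["image"][:,:,::-1]
a=im[70:310,240:420];cv2.imwrite("pics/wr2c.png",cv2.resize(a,None,fx=2.5,fy=2.5,interpolation=2))
g=cv2.cvtColor(im,cv2.COLOR_BGR2GRAY).astype(int)
for r in (90,100,110,160,180,200,220,240,250,290,298):
    print(r,''.join('%4d'%v for v in g[r,264:306]))
```

```text
90   77  77  76  79  78  78  77  78  78  77  78  93 157 191 210 216 227 233 236 236 237 237 227 217 212 186 174 172 154 142 128 144 166 159 151 167 161 154 154 168 175 160
100   76  76  77  76  76  77  77  77  76  77  77 109 162 191 210 217 227 234 237 237 237 236 227 215 209 186 175 166 150 138 123 130 145 151 151 151 151 151 152 150 150 152
110   72  73  73  73  74  73  75  72  75  74  74 107 166 197 212 216 231 237 239 238 237 234 225 212 202 183 175 140 109  96  82  74  71  69  68  68  69  68  68  68  68  69
160  174 175 175 175 173 132  61  31  31  34  35  36  35  36  37  38  39  39  38  39  37  37  36  36  34  33  33  31  31  29  26  24  21  21  20  42 144 174 175 175 175 175
180  178 176 175 175 175 174 172 173 129  59  31  34  35  36  36  39  41  40  41  38  39  35  36  34  35  33  32  30  26  23  23  21  72 150 174 174 174 174 173 171 171 172
200  177 177 178 176 175 174 175 174 130  60  30  34  35  36  38  39  38  36  37  39  36  35  36  32  32  32  29  27  24  21  21  19 139 174 174 174 174 173 173 160 152 153
220  176 175 176 176 177 177 177 176 115  43  31  34  34  35  35  38  40  40  38  37  36  36  35  34  32  31  29  26  22  21  19  72 134 153 153 152 151 152 152 154 154 154
240   75  73  75  75  75  75  74  74  53  33  31  34  35  38  37  37  38  40  39  40  37  34  35  33  32  29  28  26  22  21  19  92 140 150 152 151 108  75  75  74  74  75
250   75  75  74  75  75  75  75  76  53  33  33  35  38  37  37  36  38  38  37  37  34  35  32  32  31  28  27  23  21  20  19  58  74  75  74  74  74  73  73  73  74  74
290   11  14  11  14  16  14  15  17  17  14  99  95  77  90 216 239 236 230 225 220 211 201 189 177 158 118  85 111  84  33  23  23  23  22  23  18  12  10  10  10  83 130
298   20  17  16  17  16  13  14  15  18  81 124 170 202 226 237 239 234 229 225 218 208 199 187 174 155 136 116 122 102  51  23  21  22  22  23  23  22  22  27  27  94 134
```

View pics/wr2c.png

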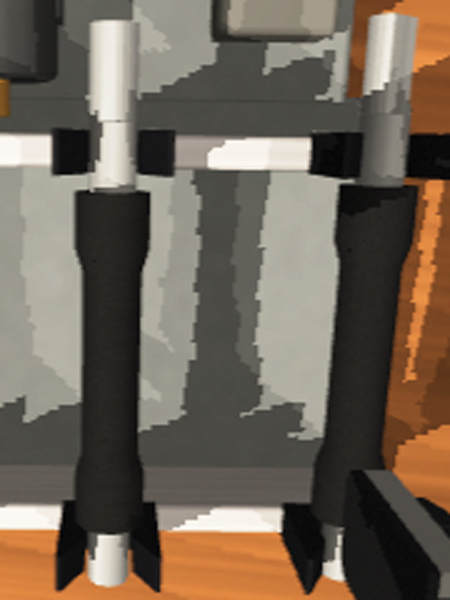

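Run:
```python
from h import *
w=bot.snapshot("wrist")
cw=lambda L:[u and (u[0]/2.5+240,u[1]/2.5+70) for u in L]
for a in([(114,20),(112,190),(109,530),(107,585)],[(394,16),(377,185),(340,524),(333,577)]):
    v,e=fit([(w,cw(a))],[578,30,.1]);print(v[:2],np.degrees(v[2]),e)
s=bot.read_state();M=R.from_quat(s["orientation"]).as_matrix()
for d in(0,20,40,60):print(proj(w,s["eef_pos"]+M@np.array([d,0,0])))
go(584,38,88,6.3)
```

```text
[575.13  35.6 ] 6.164156287508149 1.508107071773793
[587.33 -50.25] 5.597570516671207 0.749950228401417
[283.43 250.54]
[283.55 237.98]
[283.65 227.72]
[283.73 219.17]
t 7.05 pos [585.11  36.9  191.87] yaw(tool y) 6.82 units tx ty tz [ 3.46 -0.04 -0.04] turn units 0.011582621508577834 F [-0.15  0.74 -0.59] gap 85.5 q7 -1.24
```

```bash
python3 -m inch '0.3 0.6 0 0 0.015;0.3 0.6 0 0 0;0.3 0.6 -0.02 0 0;0.3 0.6 0 0 0;0.3 0.6 0 0 0;0.3 0.46 0 0 0;0.3 0 0 0 0;0.3 0 0 0 0' 60
python3 - <<'E'
from h import *
go(584,36.5,88,6.1)
p=bot.snapshot("wrist");cv2.imwrite("pics/wr3.png",p["image"][:,:,::-1])
E
```

```text
time_s: 7.72
eef_pos: [583.7, 36.7, 86.8]
orientation: [0.472, 0.526, -0.473, 0.526]
wrist_force: [-0.6, 0.2, 1.2]
finger_gap: 55.5
t 7.72 pos [583.73  36.75  86.75] yaw(tool y) 6.14 units tx ty tz [-0.04  0.01  0.01] turn units 0.000875479798498999 F [-0.64  0.21  1.18] gap 55.5 q7 -1.16
```

View pics/wr3.png

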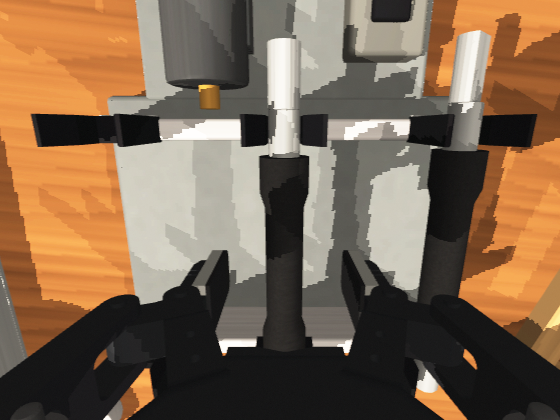

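```bash
python3 -m inch '-1 0 0 0 0;-1 0 0 0 0;-1 0 0 0 0;-1 0 0 0 0;-1 0 0 0 0;-1 0 0 0 0;-1 0 0 0 0;-1 0 0 0 0' 70
python3 -c "
from h import *
go(584,36.5,88,6.1)"
```

```text
time_s: 8.43
eef_pos: [583.6, 36.9, 86.5]
orientation: [0.472, 0.526, -0.472, 0.526]
wrist_force: [-0.9, 0.7, 0.1]
finger_gap: -0.4
t 8.43 pos [583.57  36.87  86.48] yaw(tool y) 6.15 units tx ty tz [-0.05  0.01  0.01] turn units 0.0010399208192445207 F [-0.91  0.69  0.06] gap -0.4 q7 -1.16
```

Run:
```python
from h import *
p=bot.snapshot("wrist");cv2.imwrite("pics/wr4.png",p["image"][:,:,::-1])
p=bot.snapshot("scene");a=p["image"][140:270,240:400,::-1];cv2.imwrite("pics/sc4.png",cv2.resize(a,None,fx=4,fy=4,interpolation=2))
```

```text
(no output)
```

View pics/wr4.png

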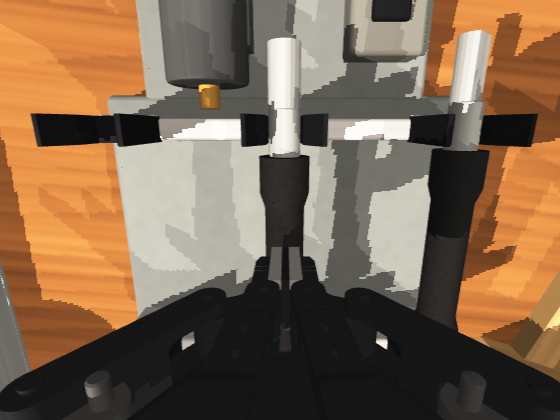

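View pics/sc4.png

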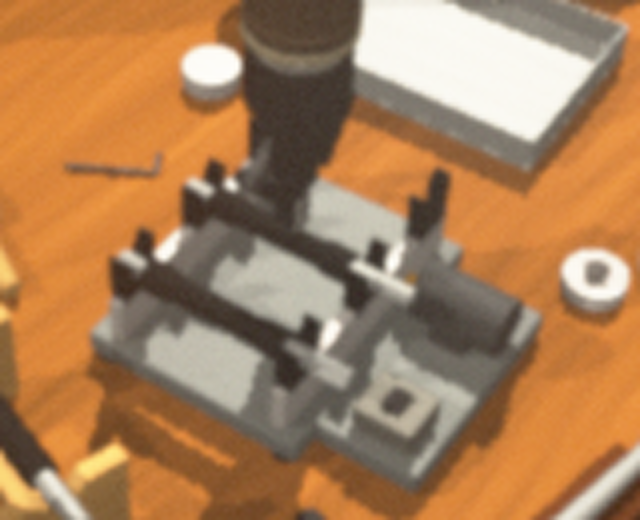

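Run:
```python
from h import *
p=bot.snapshot("wrist")
s=bot.read_state();M=R.from_quat(s["orientation"]).as_matrix();e=s["eef_pos"]
for x in(-20,-8,0,11):
  for y in (-11,0,11): print(x,y,proj(p,e+M@np.array([x,y,0.])))
print([proj(p,[575.1+l*.9945,35.6+l*.107,z]) for l,z in((114,94),(61,99),(20,97),(35,99))])
p=bot.snapshot("wrist");a=p["image"][230:370,210:360,::-1];cv2.imwrite("pics/wr4c.png",cv2.resize(a,None,fx=4,fy=4,interpolation=2))
p=bot.snapshot("scene");s=bot.read_state();print(proj(p,e),proj(p,e+[0,0,-11]), proj(p,[575.1,35.6,96]))
a=p["image"][160:230,280:350,::-1];cv2.imwrite("pics/sc4c.png",cv2.resize(a,None,fx=8,fy=8,interpolation=2))
```

```text
-20 -11 [283.49 286.02]
-20 0 [283.46 266.22]
-20 11 [283.44 245.64]
-8 -11 [283.57 274.95]
-8 0 [283.55 256.34]
-8 11 [283.53 237.05]
0 -11 [283.62 268.38]
0 0 [283.6  250.49]
0 11 [283.58 231.98]
11 -11 [283.68 260.23]
11 0 [283.66 243.25]
11 11 [283.64 225.71]
[array([284.06,  37.55]), array([284.1 , 158.58]), array([284.15, 237.97]), array([284.13, 211.13])]
[311.99 199.13] [311.87 201.63] [309.65 195.8 ]
```

View pics/wr4c.png

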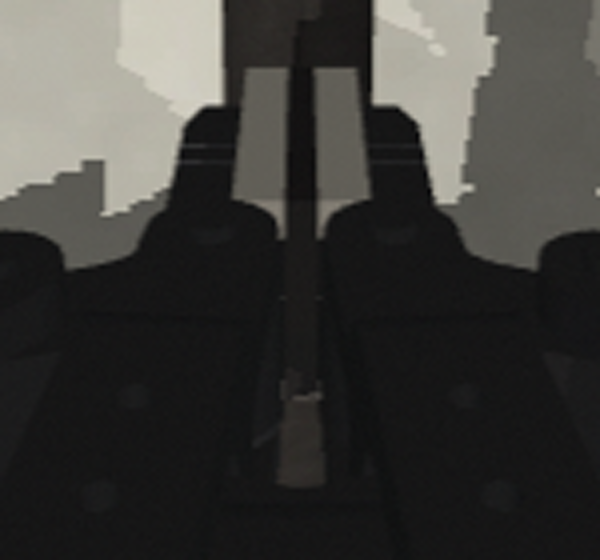

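View pics/sc4c.png

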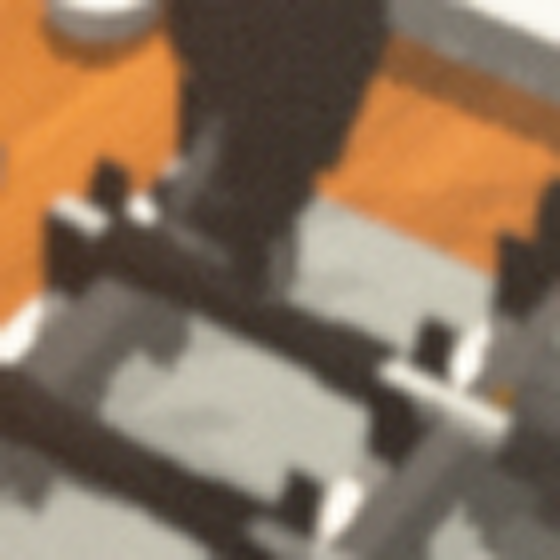

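```bash
python3 -m inch '-1 0.1 0 0 0;-1 0.1 0 0 0;-1 0 0 0 0;-1 0 0 0 0' |grep -E "pos|force";python3 -m inch '-1 0.07 0 0 0;-1 0 0 0 0;-1 0 0 0 0' |grep -E "pos|force"
```

```text
eef_pos: [583.3, 36.8, 80.1]
wrist_force: [-0.3, 0.1, 0.9]
eef_pos: [583.8, 36.6, 79.3]
wrist_force: [-3.3, 0.2, 10.4]
```

```bash
python3 -m inch '-1 0 0 0 0;-1 0 0 0 0' |grep -E "pos|force"; python3 -m inch '-1 -0.1 0 0 0;-1 0 0 0 0;-1 0 0 0 0' |grep -E "pos|force"
python3 - <<'E'
from h import *
p=bot.snapshot("scene")
a=p["image"][150:240,270:380,::-1];cv2.imwrite("pics/sc5.png",cv2.resize(a,None,fx=6,fy=6,interpolation=2))
E
```

```text
eef_pos: [583.8, 36.6, 79.4]
wrist_force: [-4.3, -0.3, 10.5]
eef_pos: [583.7, 36.9, 81.5]
wrist_force: [0.2, 0.3, -0.4]
```

View pics/sc5.png

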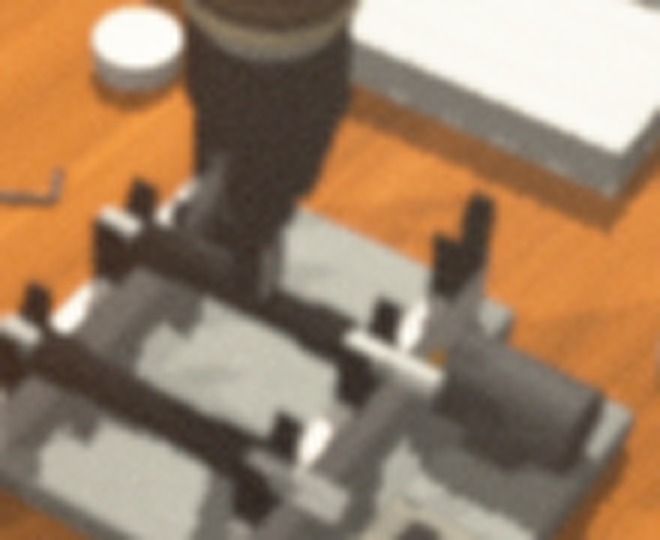

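Run:
```python
from h import *
p=bot.snapshot("wrist");print(p["intrinsics"])
s=bot.read_state();M=R.from_quat(s["orientation"]).as_matrix();e=s["eef_pos"]
print(e,M.T@(-p["R"].T@p["t"]-e), M.T@p["R"].T)
# open pads in wr3: pixel(228,252),(342,252) gap55.5
c=-p["R"].T@p["t"]
for px,half in(((228,252),27.75),((192,259),42.6)):
    d=M.T@p["R"].T@np.linalg.inv(p["intrinsics"])@np.array([*px,1.]);o=M.T@(c-e)
    k=(-half-o[2])/d[2];print(o+k*d)
```

```text
[[306.86   0.   284.86]
 [  0.   306.86 210.49]
 [  0.     0.     1.  ]]
[583.54  36.94  81.2 ] [-160.19   67.64    0.63] [[-0.   -0.27  0.96]
 [ 0.   -0.96 -0.27]
 [ 1.   -0.    0.  ]]
[-17.69   6.67 -27.75]
[-28.28   7.69 -42.6 ]
```

```bash
python3 -m inch '-1 -0.5 0 0 0;-1 -0.5 0 0 0;0.2 0 0 0 0;0.2 0 0 0 0;0.2 0 0 0 0;0.2 0 0 0 0;0.2 0 0 0 0;0.2 0 0 0 0' 70; python3 -m inch '0.2 0.5 0 0 0;0.2 0.4 0 0 0;0.2 0.4 0 0 0;0.2 0.37 0 0 0;0.2 0 0 0 0;0.2 0 0 0 0'
python3 - <<'E'
from h import *
go(584.1,36.5,62,6.1)
p=bot.snapshot("wrist");cv2.imwrite("pics/wr5.png",p["image"][:,:,::-1])
E
```

```text
time_s: 10.45
eef_pos: [583.3, 36.8, 110.8]
orientation: [0.472, 0.526, -0.473, 0.526]
wrist_force: [-0.4, -0.5, -0.3]
finger_gap: 50.6
time_s: 10.95
eef_pos: [583.1, 36.6, 60.4]
orientation: [0.472, 0.526, -0.473, 0.526]
wrist_force: [0.6, 0.1, 0.4]
finger_gap: 51.3
t 10.95 pos [583.06  36.62  60.43] yaw(tool y) 6.13 units tx ty tz [-0.05  0.03  0.01] turn units 0.0006528261862014359 F [0.57 0.11 0.37] gap 51.3 q7 -1.14
```

View pics/wr5.png

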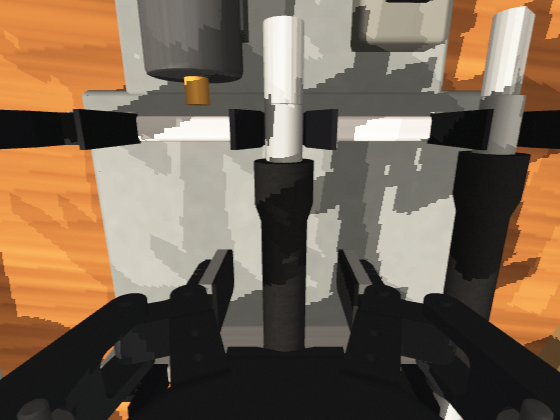

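```bash
python3 -m inch '0.2 0 0.1 0 0;0.2 0 0 0 0;-1 0 0 0 0;-1 0 0 0 0;-1 0 0 0 0;-1 0 0 0 0;-1 0 0 0 0;-1 0 0 0 0;-1 0 0 0 0' 70
python3 -c "
from h import *
go(584.1,36.5,62,6.1)"
```

```text
time_s: 11.75
eef_pos: [586.8, 36.9, 61.9]
orientation: [0.473, 0.526, -0.472, 0.526]
wrist_force: [-1.3, -0.7, 5.8]
finger_gap: 18.3
t 11.75 pos [586.8   36.93  61.85] yaw(tool y) 6.14 units tx ty tz [-0.   -0.09  0.  ] turn units 0.0008156996748002459 F [-1.34 -0.67  5.81] gap 18.3 q7 -1.14
```

Run:
```python
from h import *
p=bot.snapshot("wrist");a=p["image"][200:400,190:380,::-1];cv2.imwrite("pics/wr6c.png",cv2.resize(a,None,fx=3,fy=3,interpolation=2))
```

```text
(no output)
```

View pics/wr6c.png

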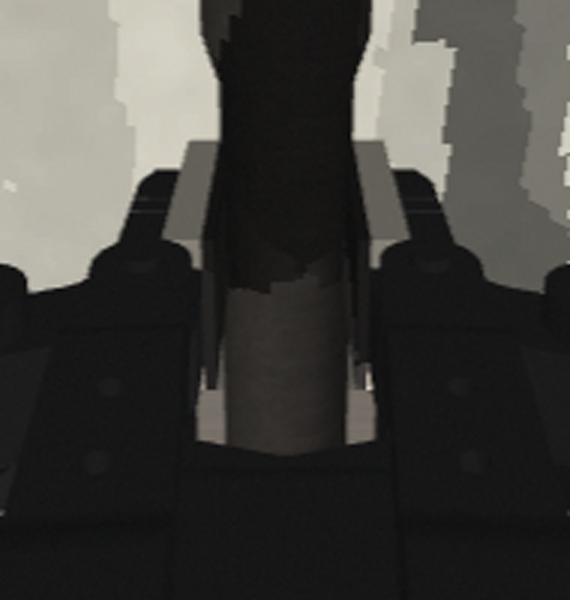

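```bash
python3 -m inch '0 0 0 0 0;0 0 0 0 0;0 0 0 0 0;0 0.16 0 0 0;0 0 0 0 0;0 0 0 0 0' 70;python3 -m inch '-1 0 0 0 0;-1 0 0 0 0;-1 0 0 0 0;-1 0 0 0 0;-1 0 0 0 0;-1 0 0 0 0' 70
python3 -c "
from h import *
go(584.1,36.5,62,6.1)"
```

```text
time_s: 12.3
eef_pos: [586.2, 37.2, 56.0]
orientation: [0.472, 0.526, -0.473, 0.526]
wrist_force: [-0.2, -0.0, 0.0]
finger_gap: 42.7
time_s: 12.8
eef_pos: [586.7, 37.3, 56.7]
orientation: [0.473, 0.526, -0.472, 0.526]
wrist_force: [-0.9, 1.5, 2.8]
finger_gap: 18.8
t 12.8 pos [586.66  37.29  56.68] yaw(tool y) 6.15 units tx ty tz [-0.18 -0.09  0.02] turn units 0.001064292120870252 F [-0.89  1.51  2.75] gap 18.8 q7 -1.13
```

```bash
python3 -m inch '-1 -0.2 0 0 0;-1 -0.2 0 0 0;-1 -0.2 0 0 0;-1 0 0 0 0;-1 0 0 0 0' 80
python3 - <<'E'
from h import *
go(584.1,36.5,62,6.1)
p=bot.snapshot("wrist");cv2.imwrite("pics/wr7.png",p["image"][:,:,::-1])
p=bot.snapshot("scene");a=p["image"][140:250,260:390,::-1];cv2.imwrite("pics/sc7.png",cv2.resize(a,None,fx=5,fy=5,interpolation=2))
E
```

```text
time_s: 13.22
eef_pos: [586.8, 37.3, 74.9]
orientation: [0.473, 0.526, -0.472, 0.526]
wrist_force: [-0.6, 1.2, -2.6]
finger_gap: 18.4
t 13.22 pos [586.82  37.28  74.9 ] yaw(tool y) 6.16 units tx ty tz [ 0.43 -0.09  0.02] turn units 0.0012492007030604985 F [-0.56  1.16 -2.56] gap 18.4 q7 -1.15
```

View pics/wr7.png

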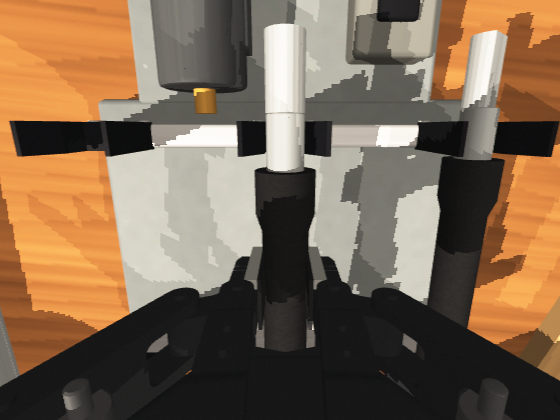

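View pics/sc7.png

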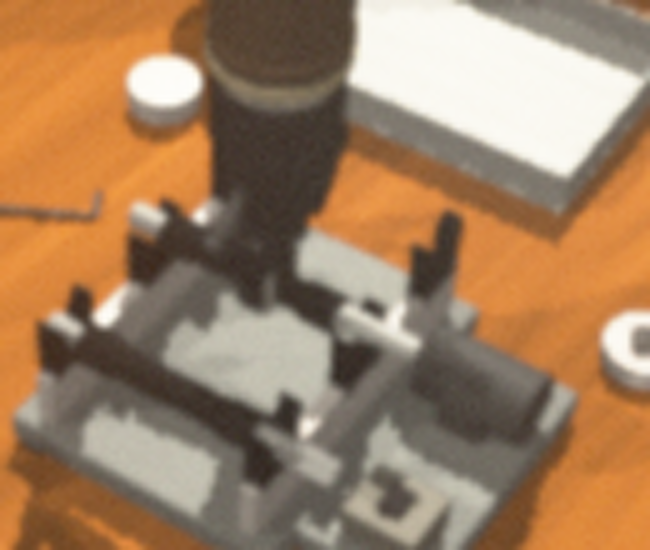

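```bash
python3 -m inch '-1 -0.4 0 0 0;-1 -0.6 0 0 0;-1 -0.8 0 0 0;-1 -0.8 0 0 0;-1 -0.6 0 0 0;-1 0 0 0 0;-1 0 0 0 0' 80
python3 - <<'E'
from h import *
p=bot.snapshot("top");a=p["image"][140:290,50:170,::-1];cv2.imwrite("pics/tr1.png",cv2.resize(a,None,fx=4,fy=4,interpolation=2))
E
```

```text
time_s: 13.9
eef_pos: [587.0, 37.3, 171.4]
orientation: [0.473, 0.526, -0.472, 0.526]
wrist_force: [-0.3, 0.2, -2.8]
finger_gap: 18.0
```

View pics/tr1.png

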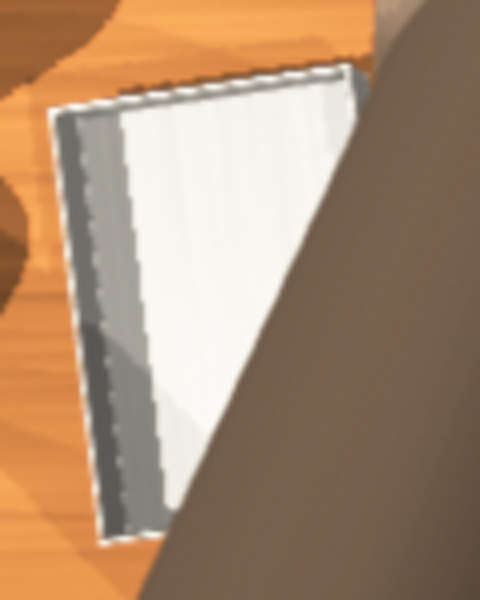

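Run:
```python
from h import *
p=bot.snapshot("top")
C=[ray(p,u,34) for u in((62.5,167),(137.5,156.5),(75.5,276))]
print(C)
d=C[0]-C[2];print(np.linalg.norm(d),np.degrees(np.arctan2(d[1],d[0])),"centre",(C[1]+C[2])/2, np.linalg.norm(C[0]-C[1]))
cx,cy=((C[1]+C[2])/2)[:2]
th=np.radians(6.1)
# roller origin so roller centre (+14) at tray centre, offset tray y +-40
for o in(-42,42):
    ox=cx-14*np.cos(th)-o*np.sin(th);oy=cy-14*np.sin(th)+o*np.cos(th)
    print(o,ox,oy); go(ox+11.5*np.cos(th),oy+11.5*np.sin(th),170,6.1)
```

```text
[array([613.23, 468.65,  34.  ]), array([633.32, 290.46,  34.  ]), array([355.54, 437.74,  34.  ])]
259.5373394291613 6.8402932336331865 centre [494.43 364.1   34.  ] 179.32057948433194
-42 484.9723396538028 320.8477388656136
t 14.0 pos [585.79  37.44 169.53] yaw(tool y) 6.16 units tx ty tz [-0.01 -1.94 -9.75] turn units 0.0012860027622663337 F [-0.24 -0.51 -3.37] gap 18.8 q7 -1.23
42 476.04615766155916 404.3721261728028
t 14.0 pos [585.79  37.44 169.53] yaw(tool y) 6.16 units tx ty tz [ -0.01  -1.94 -12.55] turn units 0.0012860027622663337 F [-0.24 -0.51 -3.37] gap 18.8 q7 -1.23
```

```bash
python3 -m inch '-1 0 -0.15 -0.7 0;-1 0 -0.15 -0.965 0;-1 0 -0.15 -0.965 0;-1 0 -0.15 -0.965 0;-1 0 -0.15 -0.965 0;-1 0 -0.15 -0.965 0;-1 0 -0.15 -0.965 0;-1 0 -0.15 -0.965 0;-1 0 -0.15 -0.965 0;-1 0 -0.15 -0.965 0' 80;python3 -m inch '-1 0 -0.15 -0.965 -0.015;-1 0 -0.15 -0.965 0;-1 0 -0.15 -0.7 0;-1 0 0 -0.5 0;-1 0 0 0 0;-1 0 0 0 0;-1 0 0 0 0'
python3 - <<'E'
from h import *
th=np.radians(6.8);c=np.array([494.5,364.5]);o=42
ox,oy=c[0]-14*np.cos(th)-o*np.sin(th),c[1]-14*np.sin(th)+o*np.cos(th)
go(ox+11.5*np.cos(th),oy+11.5*np.sin(th),-13,6.8)
p=bot.snapshot("wrist");cv2.imwrite("pics/wr8.png",p["image"][:,:,::-1])
E
```

```text
time_s: 14.83
eef_pos: [510.3, 313.2, 168.9]
orientation: [0.472, 0.526, -0.473, 0.526]
wrist_force: [-0.1, -0.0, -2.9]
finger_gap: 18.4
time_s: 15.42
eef_pos: [488.1, 402.2, 169.8]
orientation: [0.469, 0.528, -0.47, 0.529]
wrist_force: [0.4, -0.4, -3.3]
finger_gap: 18.1
t 15.42 pos [488.05 402.21 169.85] yaw(tool y) 6.72 units tx ty tz [ 6.09 -0.02 -0.14] turn units -0.0017647979652154946 F [ 0.41 -0.36 -3.28] gap 18.1 q7 -1.85
```

View pics/wr8.png

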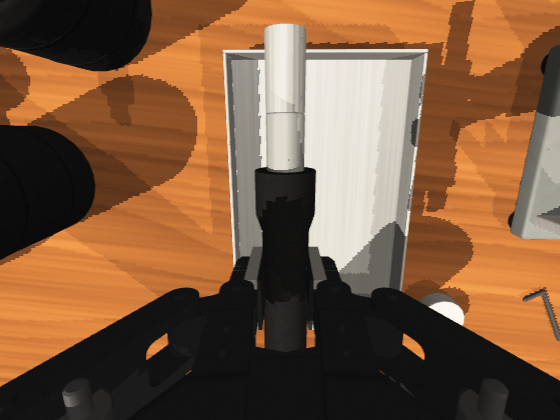

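```bash
python3 -m inch '-1 0.7 0 0 0;-1 0.8 0 0 0;-1 0.8 0 0 0;-1 0.8 0 0 0;-1 0.8 0 0 0;-1 0.7 0 0 0;-1 0.5 0 0 0;-1 0.3 0 0 0;-1 0.2 0 0 0;-1 0 0 0 0' 80;python3 -m inch '-1 0.05 0 0 0;-1 0.05 0 0 0;-1 0 0 0 0;-1 0 0 0 0'
```

```text
time_s: 16.3
eef_pos: [487.6, 403.4, 1.9]
orientation: [0.469, 0.529, -0.47, 0.529]
wrist_force: [-0.8, 1.2, -3.1]
finger_gap: 18.3
time_s: 16.63
eef_pos: [487.7, 404.4, 0.2]
orientation: [0.47, 0.529, -0.469, 0.529]
wrist_force: [-0.1, -0.3, -2.8]
finger_gap: 18.5
```

```bash
python3 -m inch '-1 0.1 0 0 0;-1 0.1 0 0 0;-1 0.1 0 0 0;-1 0 0 0 0;-1 0 0 0 0' | grep -E "pos|force";python3 -m inch '-1 0.05 0 0 0;-1 0 0 0 0;-1 0 0 0 0' | grep -E "pos|force"
python3 - <<'E'
from h import *
p=bot.snapshot("wrist");cv2.imwrite("pics/wr9.png",p["image"][:,:,::-1])
E
```

```text
eef_pos: [487.3, 403.9, -9.9]
wrist_force: [0.2, 0.6, -2.8]
eef_pos: [487.5, 404.0, -11.1]
wrist_force: [-0.1, 0.2, -2.8]
```

View pics/wr9.png

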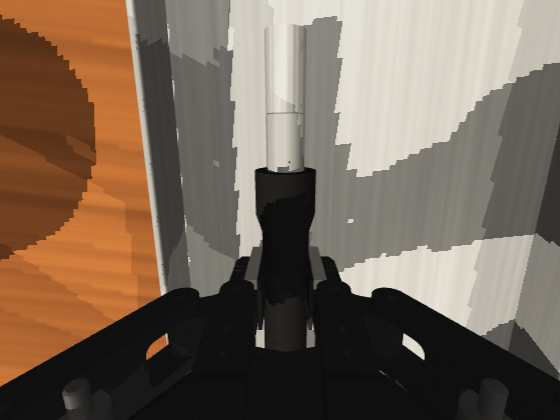

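```bash
python3 -m inch '-1 0.05 0 0 0;-1 0 0 0 0;-1 0 0 0 0' | grep -E "pos|force";python3 -m inch '-1 0.05 0 0 0;-1 0 0 0 0;-1 0 0 0 0' | grep -E "pos|force"
```

```text
eef_pos: [487.4, 404.0, -12.6]
wrist_force: [-0.0, -0.4, -3.1]
eef_pos: [487.6, 404.2, -13.2]
wrist_force: [-2.5, -1.0, 5.5]
```

```bash
python3 -m inch '-0.2 0 0 0 0;-0.2 0 0 0 0;-0.2 0 0 0 0;-0.2 0 0 0 0;-0.2 -0.2 0 0 0;-0.2 -0.4 0 0 0;-0.2 -0.6 0 0 0;-0.2 -0.8 0 0 0;-0.2 -0.8 0 0 0;-0.2 -0.8 0 0 0';python3 -m inch '0.2 -0.8 0 0 0;0.2 -0.8 0 0 0;0.2 -0.5 0 0 0;0.2 0 0 0 0;0.2 0 0 0 0'
python3 - <<'E'
from h import *
p=bot.snapshot("wrist");cv2.imwrite("pics/wr10.png",p["image"][:,:,::-1])
go(587.3+9,-51+1,170,6.0)
E
```

```text
time_s: 18.68
eef_pos: [487.7, 403.8, 96.2]
orientation: [0.47, 0.529, -0.469, 0.529]
wrist_force: [-0.3, 0.2, -0.4]
finger_gap: 33.9
time_s: 19.1
eef_pos: [488.0, 404.3, 158.6]
orientation: [0.47, 0.529, -0.468, 0.529]
wrist_force: [-0.4, 0.2, 0.4]
finger_gap: 50.7
t 19.15 pos [487.27 404.03 157.37] yaw(tool y) 6.82 units tx ty tz [-0.43  1.81 15.46] turn units 0.018303614133002258 F [-0.97  0.35 -0.46] gap 51.0 q7 -1.84
```

View pics/wr10.png

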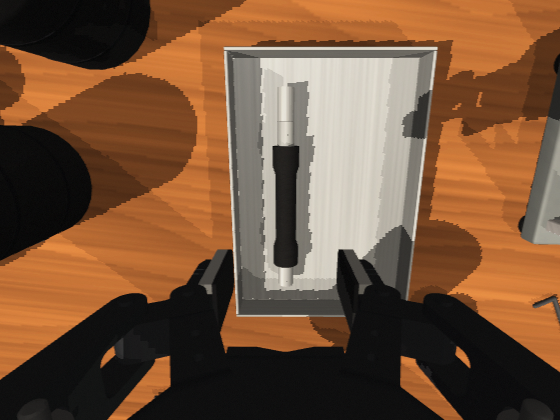

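```bash
python3 -m inch '0.2 0 0.115 0.8 0.016;0.2 0 0.115 0.98 0;0.2 0 0.115 0.98 0;0.2 0 0.115 0.98 0;0.2 0 0.115 0.98 0;0.2 0 0.115 0.98 0;0.2 0 0.115 0.98 0;0.2 0 0.115 0.98 0;0.2 0 0.115 0.98 0;0.2 0 0.115 0.98 0' | grep pos;python3 -m inch '0.2 0 0.115 0.98 0;0.2 0 0.115 0.98 0;0.2 0 0.115 0.98 0;0.2 0 0.115 0.98 0;0.2 0 0.115 0.98 0;0.2 0 0.115 0.98 0;0.2 0 0 0 0;0.2 0 0 0 0;0.2 0 0 0 0;0.2 0 0 0 0' | grep pos
python3 - <<'E'
from h import *
p=bot.snapshot("wrist");cv2.imwrite("pics/wr11.png",p["image"][:,:,::-1])
go(596.1,-52.7,157,6.1)
E
```

```text
eef_pos: [552.0, 119.3, 156.0]
eef_pos: [591.6, -50.9, 156.3]
t 20.87 pos [591.75 -50.72 156.4 ] yaw(tool y) 6.22 units tx ty tz [-0.02  0.14  0.08] turn units 0.002646423850641592 F [-0.48 -0.2   0.28] gap 51.6 q7 -1.07
```

View pics/wr11.png

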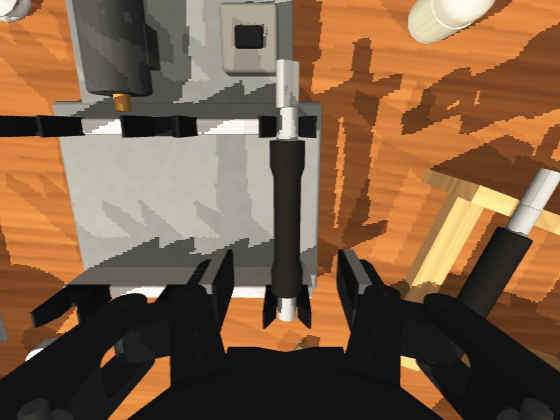

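Run:
```python
from h import *
w=bot.snapshot("wrist")
a=w["image"][50:330,230:350,::-1];cv2.imwrite("pics/wr11c.png",cv2.resize(a,None,fx=2.1,fy=2.1,interpolation=2))
v,e=fit([(w,[(287,62),(287,139),(287.3,290),(287.3,319)])],[585,-52,.1]);print(v[:2],np.degrees(v[2]),e)
go(v[0]+11.5,v[1]+1.2,56.5,np.degrees(v[2]))
```

```text
[588.89 -53.54] 6.414375827879777 4.837873389661922
t 20.92 pos [591.87 -50.81 156.59] yaw(tool y) 6.22 units tx ty tz [3.34 0.28 0.08] turn units -0.00421914697643615 F [ 0.08 -0.31  0.66] gap 51.1 q7 -1.07
```

View pics/wr11c.png

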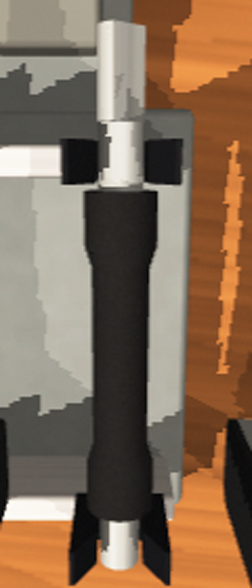

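Run:
```python
from h import *
w=bot.snapshot("wrist")
v,e=fit([(w,[(287.6,60),(287.6,140.5),(287.4,297.6),(287,320.5)])],[585,-52,.1]);print(v[:2],np.degrees(v[2]),e)
go(v[0]+11.5,v[1]+1.2,56.5,np.degrees(v[2]))
```

```text
[587.77 -53.89] 6.248306715581457 1.4659447539823418
t 20.97 pos [591.95 -50.95 156.73] yaw(tool y) 6.22 units tx ty tz [3.34 0.24 0.09] turn units -0.0006767261504409008 F [ 0.42  0.55 -0.27] gap 51.0 q7 -1.07
```

```bash
python3 -m inch '0.2 0.6 0.1 0.04 0;0.2 0.7 0.1 0.03 0;0.2 0.7 0 0 0;0.2 0.6 0 0 0;0.2 0.4 0 0 0;0.2 0.34 0 0 0;0.2 0 0 0 0;0.2 0 0 0 0' | grep -E "pos|force"
python3 - <<'E'
from h import *
p=bot.snapshot("wrist");cv2.imwrite("pics/wr12.png",p["image"][:,:,::-1])
go(598.5,-52.5,56.5,6.1)
E
```

```text
eef_pos: [598.3, -53.8, 56.9]
wrist_force: [-0.0, -1.3, 1.3]
t 21.68 pos [598.79 -53.88  57.51] yaw(tool y) 6.11 units tx ty tz [ 0.03 -0.   -0.05] turn units 0.00019771926649872915 F [ 0.27 -0.24  0.29] gap 51.6 q7 -0.98
```

View pics/wr12.png

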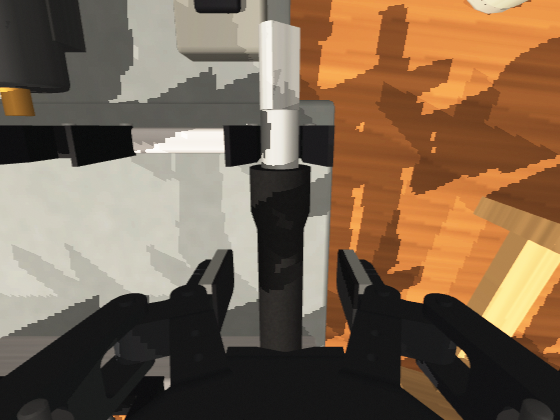

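```bash
python3 -m inch '0.2 0 0 -0.08 0;0.2 0 0 0 0;-1 0 0 0 0;-1 0 0 0 0;-1 0 0 0 0;-1 0 0 0 0;-1 0 0 0 0;-1 0 0 0 0;-1 0 0 0 0' 70
python3 -m inch '-1 -0.2 0 0 0;-1 -0.2 0 0 0;-1 -0.2 0 0 0;-1 0 0 0 0;-1 0 0 0 0' 80
python3 - <<'E'
from h import *
go(598.5,-52.5,56.5,6.1)
p=bot.snapshot("wrist");cv2.imwrite("pics/wr13.png",p["image"][:,:,::-1])
E
```

```text
time_s: 22.43
eef_pos: [598.3, -51.3, 57.4]
orientation: [0.473, 0.526, -0.472, 0.526]
wrist_force: [-1.1, 1.0, 6.2]
finger_gap: 18.6
time_s: 22.85
eef_pos: [598.2, -51.5, 75.1]
orientation: [0.473, 0.526, -0.472, 0.526]
wrist_force: [-0.0, 0.5, -3.6]
finger_gap: 18.2
t 22.85 pos [598.22 -51.46  75.15] yaw(tool y) 6.11 units tx ty tz [0.62 0.01 0.04] turn units 0.00015471139168741704 F [-0.02  0.52 -3.56] gap 18.2 q7 -1.0
```

View pics/wr13.png

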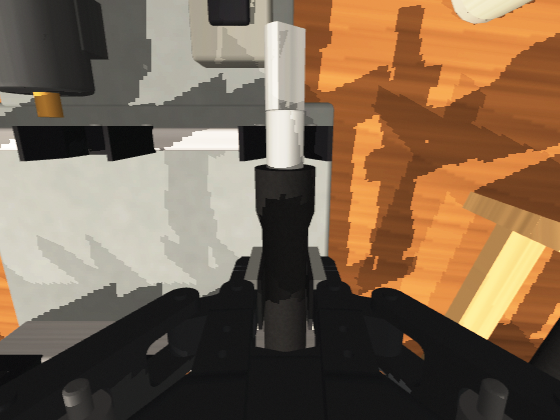

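```bash
python3 -m inch '-1 -0.4 0 0 0;-1 -0.6 0 0 0;-1 -0.8 0 0 0;-1 -0.8 0 0 0;-1 -0.6 0 0 0;-1 0 0 0 0;-1 0 0 0 0' 80|grep -E "pos|gap"
python3 - <<'E'
from h import *
p=bot.snapshot("top");a=p["image"][140:290,50:170,::-1];cv2.imwrite("pics/tr2.png",cv2.resize(a,None,fx=4,fy=4,interpolation=2))
for d in bot.landmark_of(p,"tray"): print(d)
th=np.radians(6.8);c=np.array([494.5,364.5])
for o in(-42,-35):
  ox,oy=c[0]-14*np.cos(th)-o*np.sin(th),c[1]-14*np.sin(th)+o*np.cos(th)
  go(ox+11.5*np.cos(th),oy+11.5*np.sin(th),165,6.8)
E
```

```text
eef_pos: [598.4, -51.4, 171.7]
finger_gap: 18.3
{'at': [491.9, 366.8, 0.9], 'confidence': 0.95}
t 23.58 pos [597.21 -51.05 169.76] yaw(tool y) 6.12 units tx ty tz [  0.17  -1.99 -12.74] turn units -0.015220482688373395 F [-0.46 -0.39 -3.29] gap 18.4 q7 -1.08
t 23.58 pos [597.21 -51.05 169.76] yaw(tool y) 6.12 units tx ty tz [  0.17  -2.   -12.97] turn units -0.015220482688373395 F [-0.46 -0.39 -3.29] gap 18.4 q7 -1.08
```

View pics/tr2.png

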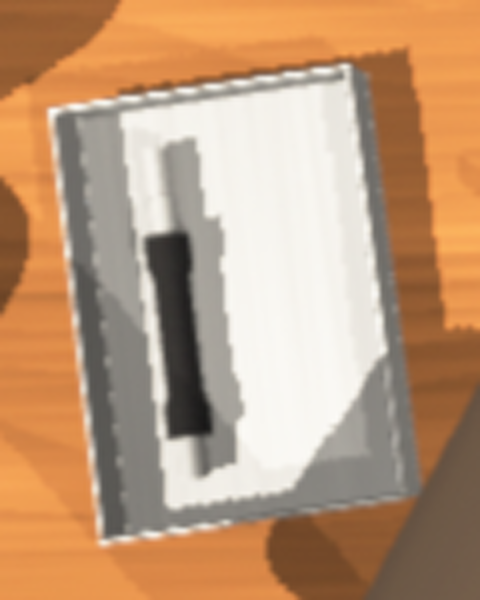

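Tray unmoved, first worn roller lying at crop (180,310). Place the second at the other half.

```bash
python3 -m inch '-1 0 -0.15 -0.7 0;-1 0 -0.15 -0.965 0;-1 0 -0.15 -0.965 0;-1 0 -0.15 -0.965 0;-1 0 -0.15 -0.965 0;-1 0 -0.15 -0.965 0;-1 0 -0.15 -0.965 0;-1 0 -0.15 -0.965 0;-1 0 -0.15 -0.965 0;-1 0 -0.15 -0.965 0' 80|grep pos;python3 -m inch '-1 0 -0.15 -0.965 -0.015;-1 0 -0.15 -0.965 0;-1 0 -0.15 -0.7 0;-1 0 0 -0.7 0;-1 0 0 0 0;-1 0 0 0 0;-1 0 0 0 0'|grep pos
python3 - <<'E'
from h import *
th=np.radians(6.8);c=np.array([494.5,364.5]);o=-40
ox,oy=c[0]-14*np.cos(th)-o*np.sin(th),c[1]-14*np.sin(th)+o*np.cos(th)
go(ox+11.5*np.cos(th),oy+11.5*np.sin(th),-13,6.8)
p=bot.snapshot("wrist");cv2.imwrite("pics/wr14.png",p["image"][:,:,::-1])
E
```

```text
eef_pos: [521.9, 224.7, 169.4]
eef_pos: [498.1, 320.4, 169.6]
t 25.0 pos [498.07 320.43 169.64] yaw(tool y) 6.76 units tx ty tz [ 6.09 -0.02 -0.15] turn units -0.000865625545741169 F [-0.5   0.54 -3.44] gap 17.8 q7 -1.74
```

View pics/wr14.png

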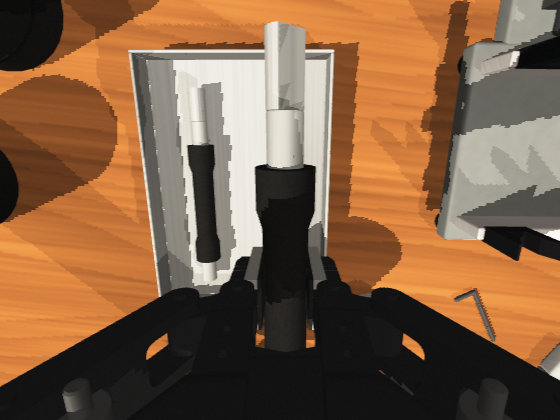

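```bash
python3 -m inch '-1 0.7 0 -0.12 0;-1 0.8 0 0 0;-1 0.8 0 0 0;-1 0.8 0 0 0;-1 0.8 0 0 0;-1 0.7 0 0 0;-1 0.5 0 0 0;-1 0.3 0 0 0;-1 0.2 0 0 0;-1 0 0 0 0' 80| grep -E "pos|force";python3 -m inch '-1 0.1 0 0 0;-1 0.1 0 0 0;-1 0.1 0 0 0;-1 0.1 0 0 0;-1 0 0 0 0;-1 0 0 0 0;-1 0 0 0 0'| grep -E "pos|force"
python3 - <<'E'
from h import *
p=bot.snapshot("wrist");cv2.imwrite("pics/wr15.png",p["image"][:,:,::-1])
E
```

```text
eef_pos: [498.0, 324.0, 2.0]
wrist_force: [-0.4, 0.1, -3.2]
eef_pos: [498.1, 325.1, -9.1]
wrist_force: [0.3, -1.3, -3.4]
```

View pics/wr15.png

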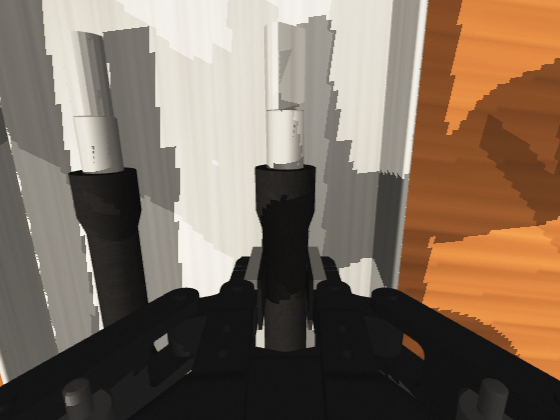

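```bash
python3 -m inch '-1 0.1 0 0 0;-1 0 0 0 0;-1 0 0 0 0' | grep -E "pos|force";python3 -m inch '-1 0.05 0 0 0;-1 0 0 0 0;-1 0 0 0 0' | grep -E "pos|force"
```

```text
eef_pos: [498.0, 325.0, -12.3]
wrist_force: [0.6, -0.3, -4.0]
eef_pos: [498.1, 325.1, -12.6]
wrist_force: [-3.9, -1.7, 10.1]
```

```bash
python3 -m inch '-0.2 0 0 0 0;-0.2 0 0 0 0;-0.2 0 0 0 0;-0.2 0 0 0 0;-0.2 -0.2 0 0 0;-0.2 -0.4 0 0 0;-0.2 -0.6 0 0 0;-0.2 -0.8 0 0 0;-0.2 -0.8 0 0 0;-0.2 -0.8 0 0 0'|grep pos;python3 -m inch '0.2 -0.8 0 0 0;0.2 -0.8 0 0 0;0.2 -0.5 0 0 0.15;0.2 0 0 0 0.15;0.2 0 0 0 0.147;0.2 0 0 0 0'|grep pos
python3 - <<'E'
from h import *
p=bot.snapshot("top");cv2.imwrite("pics/top3.png",p["image"][:,:,::-1])
go(548,-227.6,158,-13.3)
E
```

```text
eef_pos: [498.2, 324.7, 96.4]
eef_pos: [498.2, 325.2, 158.6]
t 28.4 pos [498.04 325.05 158.13] yaw(tool y) -13.23 units tx ty tz [ 0.    5.84 17.55] turn units 0.0014679815349678746 F [ 0.49 -0.42 -0.63] gap 51.0 q7 -2.03
```

View pics/top3.png

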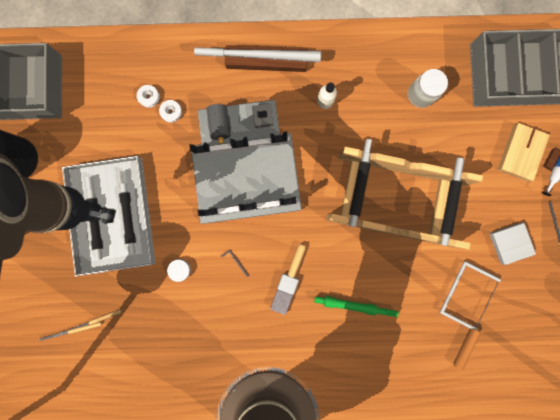

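```bash
python3 -m inch '0.2 0 0.31 0.7 0;0.2 0 0.31 0.92 0;0.2 0 0.31 0.92 0;0.2 0 0.31 0.92 0;0.2 0 0.31 0.92 0;0.2 0 0.31 0.92 0;0.2 0 0.31 0.92 0;0.2 0 0.31 0.92 0;0.2 0 0.31 0.92 0;0.2 0 0.31 0.92 0' | grep pos;python3 -m inch '0.2 0 0.31 0.92 0;0.2 0 0.31 0.92 0;0.2 0 0.31 0.92 0;0.2 0 0.31 0.92 0;0.2 0 0.31 0.92 0;0.2 0 0.31 0.92 0;0.2 0 0.31 0.92 0;0.2 0 0.31 0.92 0;0.2 0 0.2 0.92 0;0.2 0 0 0.2 0' | grep pos;python3 -m inch '0.2 0 0 0 0;0.2 0 0 0 0;0.2 0 0 0 0;0.2 0 0 0 0' | grep pos
python3 - <<'E'
from h import *
p=bot.snapshot("wrist");cv2.imwrite("pics/wr16.png",p["image"][:,:,::-1])
go(548,-227.6,158,-13.3)
E
```

```text
eef_pos: [526.2, 39.8, 157.7]
eef_pos: [544.8, -230.5, 158.1]
eef_pos: [546.3, -222.8, 157.1]
t 30.45 pos [ 546.38 -222.93  157.2 ] yaw(tool y) -13.16 units tx ty tz [-0.03  0.09  0.14] turn units 0.003050922628722851 F [ 0.08  0.52 -0.13] gap 51.2 q7 -1.06
```

View pics/wr16.png

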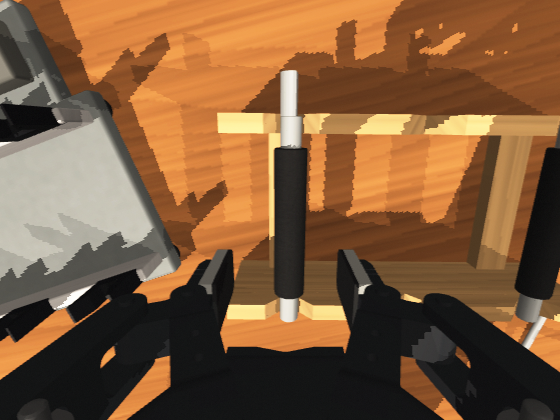

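Run:
```python
from h import *
w=bot.snapshot("wrist")
a=w["image"][60:330,240:340,::-1];cv2.imwrite("pics/wr16c.png",cv2.resize(a,None,fx=2.2,fy=2.2,interpolation=2))
a=w["image"][62:155,265:315,::-1];cv2.imwrite("pics/wr16d.png",cv2.resize(a,None,fx=6,fy=6,interpolation=1))
v,e=fit([(w,[(289,70.5),(290.5,148),(289.6,298),(288.7,320.5)])],[538,-226,-.2],-6);print(v[:2],np.degrees(v[2]),e)
th=v[2];go(v[0]+11.5*np.cos(th),v[1]+11.5*np.sin(th),50,np.degrees(v[2]))
```

```text
[ 536.32 -224.92] -13.03028507395584 0.8833877663593057
t 30.5 pos [ 546.34 -223.16  157.23] yaw(tool y) -13.19 units tx ty tz [3.57 0.07 0.13] turn units -0.0034621411566421205 F [ 0.08 -0.99  0.21] gap 50.9 q7 -1.06
```

View pics/wr16c.png

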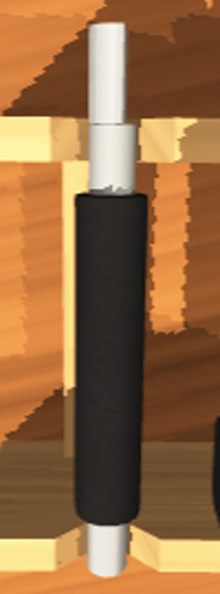

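View pics/wr16d.png

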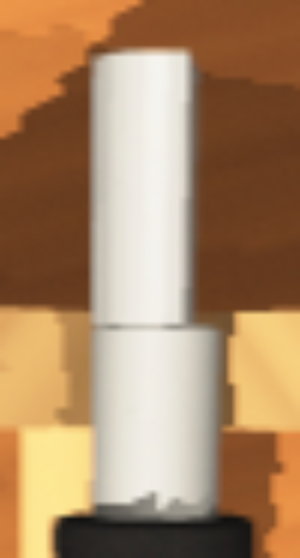

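```bash
python3 -m inch '0.2 0.6 0.07 0.12 0;0.2 0.7 0 0 0;0.2 0.7 0 0 0;0.2 0.7 0 0 0;0.2 0.5 0 0 0;0.2 0.32 0 0 0;0.2 0 0 0 0;0.2 0 0 0 0' | grep -E "pos|force"
python3 - <<'E'
from h import *
p=bot.snapshot("wrist");cv2.imwrite("pics/wr17.png",p["image"][:,:,::-1])
go(547.5,-227.5,50.5,-13.1)
E
```

```text
eef_pos: [547.3, -228.4, 51.8]
wrist_force: [-0.3, 0.5, 0.2]
t 31.22 pos [ 547.68 -228.73   52.42] yaw(tool y) -13.31 units tx ty tz [ 0.06 -0.02 -0.04] turn units -0.004694277781958236 F [-0.21 -0.23  0.01] gap 51.4 q7 -0.96
```

View pics/wr17.png

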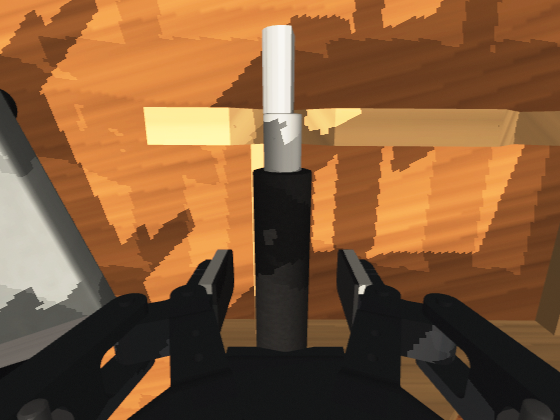

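```bash
python3 -m inch '0.2 0.22 0 -0.04 0;0.2 0 0 0 0;0.2 0 0 0 0;-1 0 0 0 0;-1 0 0 0 0;-1 0 0 0 0;-1 0 0 0 0;-1 0 0 0 0;-1 0 0 0 0;-1 0 0 0 0' 70
python3 -c "
from h import *
go()"
python3 -m inch '-1 -0.2 0 0 0;-1 -0.2 0 0 0;-1 -0.2 0 0 0;-1 0 0 0 0;-1 0 0 0 0' 80
python3 - <<'E'
from h import *
go(598.5,-52.5,56.5,6.1)
p=bot.snapshot("wrist");cv2.imwrite("pics/wr18.png",p["image"][:,:,::-1])
E
```

```text
time_s: 32.05
eef_pos: [547.8, -227.0, 45.7]
orientation: [0.555, 0.439, -0.554, 0.438]
wrist_force: [-0.6, 2.1, 5.0]
finger_gap: 23.8
t 32.05 pos [ 547.84 -226.96   45.67] yaw(tool y) -13.33 units tx ty tz [0. 0. 0.] turn units None F [-0.61  2.13  4.97] gap 23.8 q7 -0.96
time_s: 32.47
eef_pos: [547.6, -227.6, 63.5]
orientation: [0.555, 0.438, -0.555, 0.439]
wrist_force: [0.5, -1.3, -2.9]
finger_gap: 23.8
t 32.47 pos [ 547.64 -227.64   63.51] yaw(tool y) -13.34 units tx ty tz [ 0.23  0.3  -6.07] turn units -0.43202773097148744 F [ 0.46 -1.34 -2.93] gap 23.8 q7 -0.97
```

View pics/wr18.png

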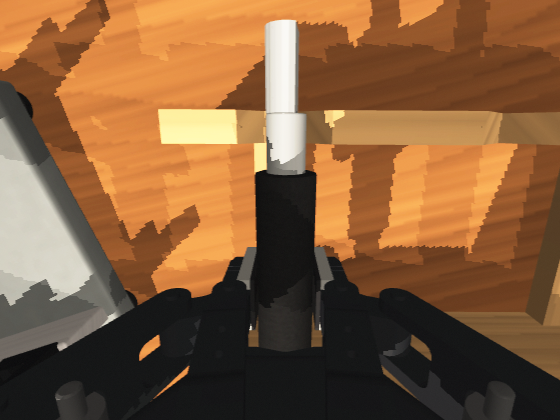

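```bash
python3 -m inch '-1 -0.4 0 0 0;-1 -0.6 0 0 0;-1 -0.8 0 0 0;-1 -0.8 0 0 0;-1 -0.6 0 0 0;-1 0 0 0 0;-1 0 0 0 0' 80|grep -E "pos|gap"
python3 - <<'E'
from h import *
w=bot.snapshot("wrist");im=w["image"]
a=im[5:275,235:335,::-1];cv2.imwrite("pics/wr19.png",cv2.resize(a,None,fx=2.2,fy=2.2,interpolation=2))
e=bot.read_state()["eef_pos"];M=R.from_quat(bot.read_state()["orientation"]).as_matrix()
# predicted rows of tip & sleeve edge for offsets, axis height above TCP h
for off in(10,11.5,13):
  for h in(33,35):
    print(off,h,[proj(w,e+M@np.array([-h-dz,l-off,0])) for l,dz in((114,8),(84,8),(61,13))])
go(587,-52,165,6.13)
E
```

```text
eef_pos: [547.8, -227.6, 159.9]
finger_gap: 24.0
10 33 [array([282.2 ,  19.51]), array([282.39, 110.21]), array([282.44, 173.55])]
10 35 [array([282.16,  17.55]), array([282.36, 109.93]), array([282.4 , 174.35])]
11.5 33 [array([282.21,  24.37]), array([282.4 , 114.42]), array([282.44, 177.5 ])]
11.5 35 [array([282.17,  22.5 ]), array([282.36, 114.21]), array([282.41, 178.36])]
13 33 [array([282.22,  29.19]), array([282.41, 118.59]), array([282.45, 181.42])]
13 35 [array([282.18,  27.41]), array([282.37, 118.46]), array([282.42, 182.34])]
t 33.15 pos [ 547.2  -227.08  158.76] yaw(tool y) -13.32 units tx ty tz [-0.2  -0.05 -5.98] turn units -0.43232404851476264 F [-0.15  0.68 -4.47] gap 23.7 q7 -1.06
```

View pics/wr19.png

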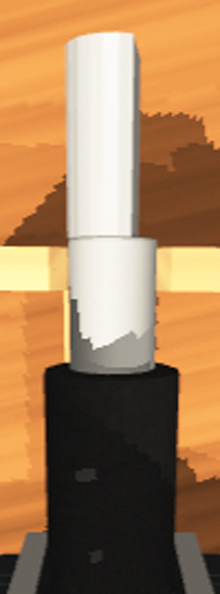

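```bash
python3 -m inch '-1 0 0 0 -0.1;-1 0 0 0 -0.12;-1 0 0 0 -0.12;-1 0 0 0 -0.092;-1 0 0 0 0;-1 0 0 0 0' 80|grep -E "pos|gap"
python3 - <<'E'
from h import *
go(597.5,-51.5,159,6.13)
E
```

```text
eef_pos: [546.7, -227.2, 157.9]
finger_gap: 23.6
t 33.65 pos [ 546.68 -227.22  157.88] yaw(tool y) 5.95 units tx ty tz [-0.04  2.29 -5.65] turn units -0.003930308917572726 F [ 0.31  1.04 -2.85] gap 23.6 q7 -0.78
```

```bash
python3 -m inch '-1 0 0.2 -0.5 -0.004;-1 0 0.3 -0.7 0;-1 0 0.3 -0.8 0;-1 0 0.3 -0.8 0;-1 0 0.3 -0.8 0;-1 0 0.3 -0.8 0;-1 0 0.3 -0.7 0;-1 0 0.29 -0.45 0;-1 0 0 -0.1 0;-1 0 0 0 0' 80|grep -E "pos|gap"; python3 -m inch '-1 0 0 0 0;-1 0 0 0 0;-1 0 0 0 0'|grep pos
python3 - <<'E'
from h import *
go(597.5,-51.5,52,6.13)
p=bot.snapshot("wrist");cv2.imwrite("pics/wr20.png",p["image"][:,:,::-1])
E
```

```text
eef_pos: [597.3, -50.4, 158.4]
finger_gap: 23.6
eef_pos: [596.8, -53.2, 159.2]
t 34.73 pos [596.83 -53.24 159.15] yaw(tool y) 6.13 units tx ty tz [ 3.57  0.03 -0.06] turn units -3.021431169827338e-05 F [-0.05 -0.68 -3.42] gap 23.6 q7 -1.08
```

View pics/wr20.png

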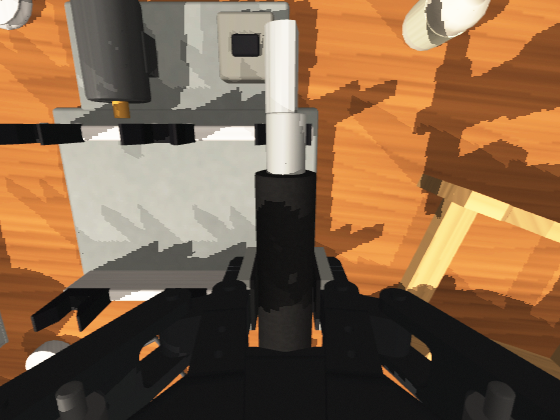

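```bash
python3 -m inch '-1 0.5 0.02 -0.05 0;-1 0.6 0 0 0;-1 0.6 0 0 0;-1 0.4 0 0 0;-1 0.2 0 0 0;-1 0 0 0 0;-1 0 0 0 0;-1 0 0 0 0' 80|grep -E "pos|force"
python3 - <<'E'
from h import *
go(597.5,-51.5,52,6.13)
p=bot.snapshot("wrist");cv2.imwrite("pics/wr21.png",p["image"][:,:,::-1])
E
```

```text
eef_pos: [598.3, -50.3, 91.0]
wrist_force: [0.2, 0.1, -2.1]
t 35.45 pos [598.32 -50.35  91.04] yaw(tool y) 6.26 units tx ty tz [ 1.3  -0.03  0.03] turn units 0.002862583855496976 F [ 0.22  0.07 -2.13] gap 23.8 q7 -1.03
```

View pics/wr21.png

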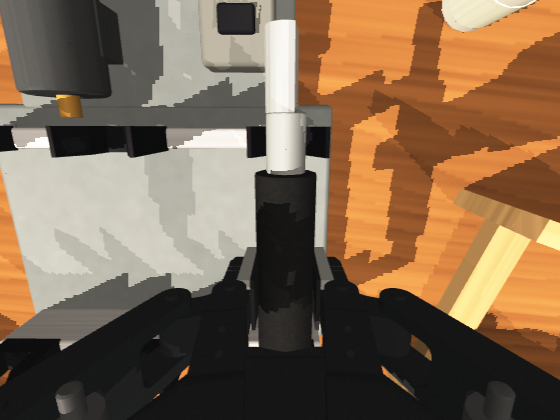

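```bash
python3 -m inch '-1 0.2 0 0.04 0;-1 0.3 0 0 0;-1 0.3 0 0 0;-1 0.2 0 0 0;-1 0 0 0 0;-1 0 0 0 0;-1 0 0 0 0' 80|grep -E "pos|force"
python3 - <<'E'
from h import *
go(597.5,-51.5,52,6.13)
p=bot.snapshot("wrist");cv2.imwrite("pics/wr22.png",p["image"][:,:,::-1])
E
```

```text
eef_pos: [597.9, -51.3, 60.1]
wrist_force: [-0.6, -0.2, -3.0]
t 36.08 pos [597.89 -51.33  60.07] yaw(tool y) 6.27 units tx ty tz [ 0.27 -0.01  0.  ] turn units 0.0031363929443709066 F [-0.55 -0.18 -2.96] gap 23.9 q7 -1.0
```

View pics/wr22.png

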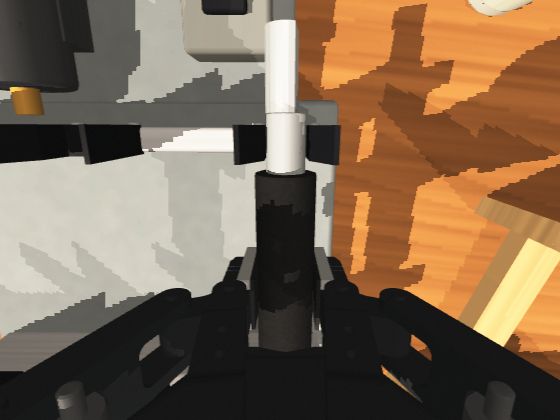

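```bash
python3 -m inch '-1 0.1 0 0 0;-1 0.1 0 0 0;-1 0 0 0 0;-1 0 0 0 0;-1 0 0 0 0' 80|grep -E "pos|force";python3 -m inch '-1 0.05 0 0 0;-1 0 0 0 0;-1 0 0 0 0' 80|grep -E "pos|force"
```

```text
eef_pos: [597.8, -51.2, 54.1]
wrist_force: [0.2, 0.4, -3.5]
eef_pos: [597.7, -51.2, 52.5]
wrist_force: [-0.0, 0.1, -3.4]
```

```bash
python3 -m inch '-1 0.03 0 0 0;-1 0 0 0 0;-1 0 0 0 0' 80|grep -E "pos|force"
```

```text
eef_pos: [597.9, -51.2, 51.8]
wrist_force: [-0.3, 0.0, -1.6]
```

```bash
python3 -m inch '-1 0.02 0 0 0;-1 0 0 0 0;-1 0 0 0 0' 80|grep -E "pos|force"; python3 -m inch '0.2 0 0 0 0;0.2 0 0 0 0;0.2 0 0 0 0;0.2 0 0 0 0;0.2 0 0 0 0;0.2 -0.4 0 0 0;0.2 -0.6 0 0 0;0.2 -0.6 0 0 0;0.2 0 0 0 0;0.2 0 0 0 0' 70
python3 - <<'E'
from h import *
go(597.5,-51.5,52,6.13)
p=bot.snapshot("wrist");cv2.imwrite("pics/wr23.png",p["image"][:,:,::-1])
a=p["image"][10:190,230:340,::-1];cv2.imwrite("pics/wr23c.png",cv2.resize(a,None,fx=3.3,fy=3.3,interpolation=2))
E
```

```text
eef_pos: [598.0, -51.1, 51.8]
wrist_force: [-1.3, 0.4, 6.3]
time_s: 38.13
eef_pos: [598.7, -51.2, 100.6]
orientation: [0.473, 0.526, -0.471, 0.527]
wrist_force: [-0.7, 0.4, -0.1]
finger_gap: 51.0
t 38.13 pos [598.66 -51.23 100.59] yaw(tool y) 6.28 units tx ty tz [ 1.62 -0.04  0.  ] turn units 0.003362572689671121 F [-0.65  0.37 -0.1 ] gap 51.0 q7 -1.03
```

View pics/wr23.png

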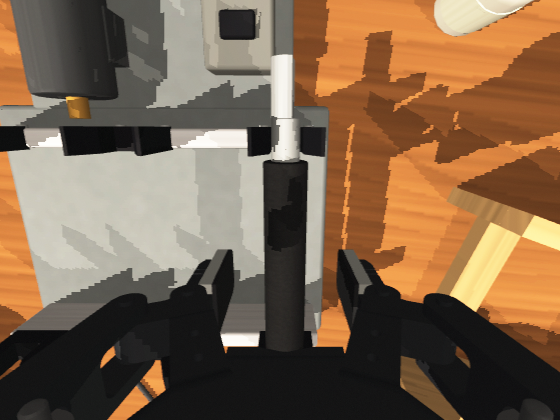

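View pics/wr23c.png

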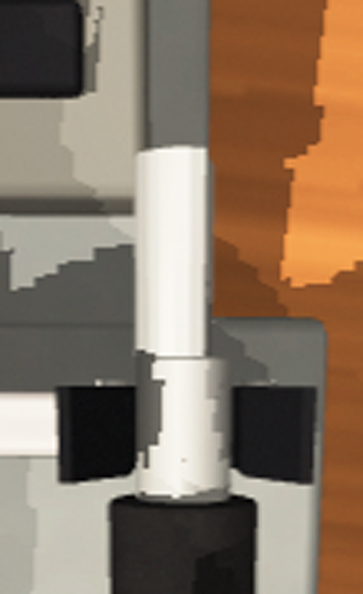

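```bash
python3 -m inch '-1 -0.1 0 0.17 0;-1 0 0 0 0;-1 0 0 0 0;-1 0 0 0 0;-1 0 0 0 0;-1 0.3 0 0 0;-1 0.3 0 0 0;-1 0 0 0 0;-1 0 0 0 0' 70|grep -E "pos|force";python3 -m inch '-1 0.05 0 0 0;-1 0 0 0 0;-1 0 0 0 0' |grep -E "pos|force"
```

```text
eef_pos: [597.8, -56.2, 83.2]
wrist_force: [0.3, 0.4, 0.1]
eef_pos: [598.2, -56.2, 82.5]
wrist_force: [-0.0, 0.5, -0.2]
```

```bash
python3 -m inch '-1 0.04 0 0 0;-1 0 0 0 0;-1 0 0 0 0' |grep -E "pos|force";python3 -m inch '-1 0.03 0 0 0;-1 0 0 0 0;-1 0 0 0 0' |grep -E "pos|force"
```

```text
eef_pos: [598.5, -56.4, 82.0]
wrist_force: [-1.9, 0.3, 5.3]
eef_pos: [598.6, -56.8, 81.8]
wrist_force: [-4.3, 0.6, 12.0]
```

```bash
python3 -m inch '-1 0 0 -0.08 0;-1 0 0 -0.08 0;-1 0 0 -0.08 0;-1 0 0 -0.09 0' |grep -E "pos|force";python3 -m inch '-1 -0.3 0 0 0;-1 0 0 0 0;-1 0 0 0 0' |grep -E "pos|force"
python3 - <<'E'
from h import *
p=bot.snapshot("wrist");
a=p["image"][10:190,230:340,::-1];cv2.imwrite("pics/wr24c.png",cv2.resize(a,None,fx=3.3,fy=3.3,interpolation=2))
E
```

```text
eef_pos: [598.4, -49.1, 82.0]
wrist_force: [0.1, -6.0, 6.7]
eef_pos: [597.5, -46.1, 90.0]
wrist_force: [0.3, 0.5, -0.7]
```

View pics/wr24c.png

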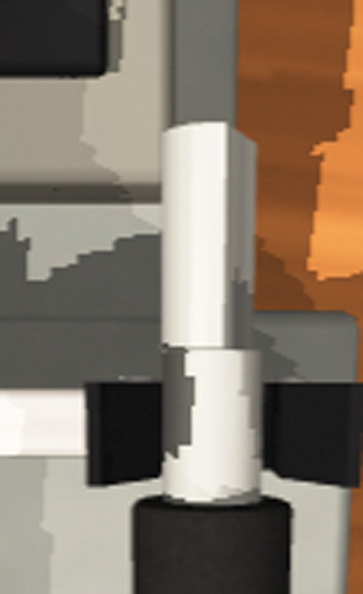

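```bash
python3 -m inch '-1 0 0 0.2 0;-1 0 0 0.17 0;-1 0 0 0 0;-1 0.2 0 0 0;-1 0.1 0 0 0;-1 0 0 0 0;-1 0 0 0 0' |grep -E "pos|force"; python3 -m inch '-1 0 0 -0.08 0;-1 0 0 -0.08 0;-1 0 0 -0.08 0;-1 0 0 -0.08 0;-1 0 0 -0.04 0;-1 0 0 0 0;-1 0 0 0 0' |grep -E "pos|force";python3 -m inch '-1 -0.3 0 0 0;-1 0 0 0.18 0;-1 0 0 0 0;-1 0 0 0 0' |grep -E "pos|force"
python3 - <<'E'
from h import *
p=bot.snapshot("wrist");
a=p["image"][10:190,230:340,::-1];cv2.imwrite("pics/wr25c.png",cv2.resize(a,None,fx=3.3,fy=3.3,interpolation=2))
E
```

```text
eef_pos: [598.9, -58.7, 81.5]
wrist_force: [-2.4, -1.8, 13.1]
eef_pos: [598.5, -49.9, 81.9]
wrist_force: [-1.1, -7.7, 12.1]
eef_pos: [597.6, -52.0, 89.0]
wrist_force: [-0.8, -0.3, -0.6]
```

View pics/wr25c.png

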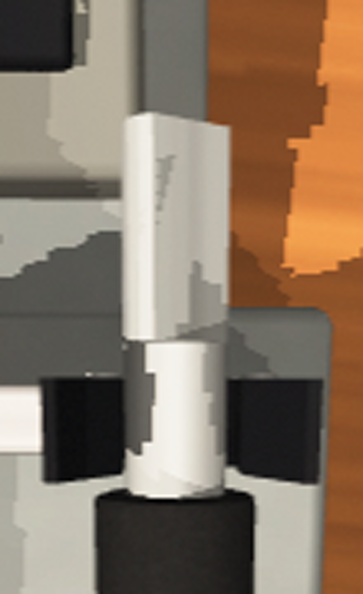

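```bash
python3 -m inch '-1 0 0 0.1 0;-1 0 0 0 0;-1 0.2 0 0 0;-1 0.1 0 0 0;-1 0 0 0 0;-1 0 0 0 0' |grep -E "pos|force"; python3 -m inch '-1 0 0 -0.07 0;-1 0 0 -0.07 0;-1 0 0 -0.07 0;-1 0 0 -0.06 0;-1 0 0 0 0;-1 0 0 0 0;-1 0 0 0 0' |grep -E "pos|force";python3 -m inch '-1 -0.3 0 0 0;-1 -0.3 0 0.14 0;-1 0 0 0 0;-1 0 0 0 0' |grep -E "pos|force"
python3 - <<'E'
from h import *
p=bot.snapshot("wrist");
a=p["image"][10:190,230:340,::-1];cv2.imwrite("pics/wr26c.png",cv2.resize(a,None,fx=3.3,fy=3.3,interpolation=2))
E
```

```text
eef_pos: [598.7, -55.7, 81.7]
wrist_force: [-3.7, -0.5, 14.9]
eef_pos: [598.5, -50.2, 81.9]
wrist_force: [-1.6, -7.4, 12.6]
eef_pos: [598.1, -51.1, 98.9]
wrist_force: [0.5, -0.6, -0.1]
```

View pics/wr26c.png

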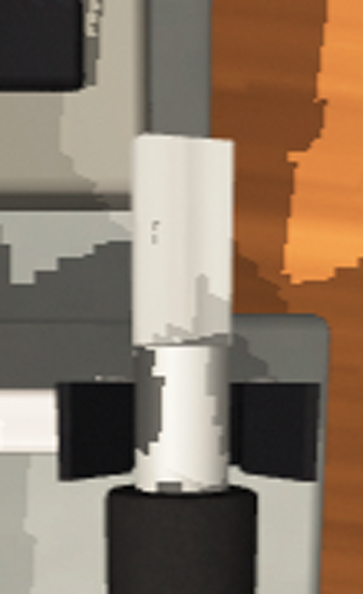

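```bash
python3 -m inch '-1 0.3 0 0.04 0;-1 0 0 0 0;-1 0.2 0 0 0;-1 0.1 0 0 0;-1 0 0 0 0;-1 0 0 0 0' |grep -E "pos|force"; python3 -m inch '-1 0 0 -0.07 0;-1 0 0 -0.07 0;-1 0 0 0 0;-1 0 0 0 0;-1 0 0 0 0' |grep -E "pos|force";python3 -m inch '-1 -0.3 0 0 0;-1 -0.3 0 0.1 0;-1 -0.5 0 0 0;-1 0 0 0 0;-1 0 0 0 0;-1 0 0 0 0' |grep -E "pos|force"
python3 - <<'E'
from h import *
p=bot.snapshot("wrist");
a=p["image"][10:190,230:340,::-1];cv2.imwrite("pics/wr27c.png",cv2.resize(a,None,fx=3.3,fy=3.3,interpolation=2))
E
```

```text
eef_pos: [598.0, -53.2, 81.7]
wrist_force: [-6.3, -0.3, 17.2]
eef_pos: [597.9, -51.2, 81.8]
wrist_force: [-3.7, -5.9, 14.8]
eef_pos: [597.6, -50.7, 113.1]
wrist_force: [0.5, -0.2, -0.7]
```

View pics/wr27c.png

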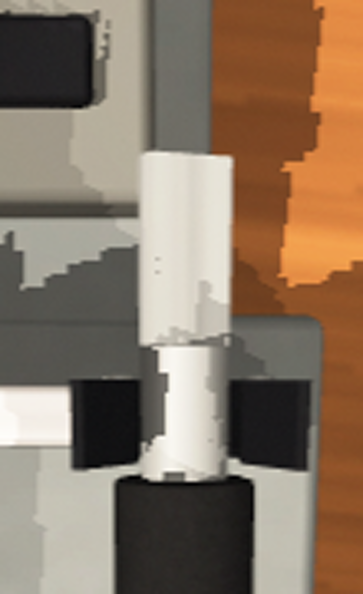

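```bash
python3 -m inch '-1 0.5 0 0.05 0;-1 0.3 0 0 0;-1 0 0 0 0;-1 0.2 0 0 0;-1 0.1 0 0 0;-1 0 0 0 0;-1 0 0 0 0' |grep -E "pos|force"; python3 -m inch '-1 0 0 -0.07 0;-1 0 0 -0.07 0;-1 0 0 0 0;-1 0 0 0 0;-1 0 0 0 0' |grep -E "pos|force";python3 -m inch '-1 -0.3 0 0 0;-1 -0.3 0 0.06 0;-1 -0.5 0.4 0 0;-1 0 0.4 0 0;-1 0 0.2 0 0;-1 0 0 0 0;-1 0 0 0 0' |grep -E "pos|force"
python3 - <<'E'
from h import *
p=bot.snapshot("wrist");cv2.imwrite("pics/wr28.png",p["image"][:,:,::-1])
a=p["image"][40:220,230:340,::-1];cv2.imwrite("pics/wr28c.png",cv2.resize(a,None,fx=3.3,fy=3.3,interpolation=2))
E
```

```text
eef_pos: [598.1, -53.4, 81.8]
wrist_force: [-4.7, -1.0, 12.7]
eef_pos: [598.2, -50.8, 81.9]
wrist_force: [-1.6, -3.6, 10.0]
eef_pos: [627.0, -46.8, 113.1]
wrist_force: [-0.4, -0.1, 0.1]
```

View pics/wr28c.png

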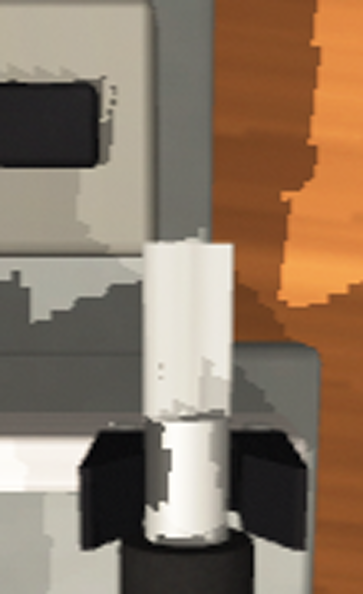

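Run:
```python
from h import *
p=bot.snapshot("wrist")
g=cv2.cvtColor(p["image"],cv2.COLOR_RGB2GRAY).astype(int)
for r in (114,118,122,126,130,136,140,146,152,158,170,180): print(r,''.join('%4d'%v for v in g[r,270:306]))
q=bot.snapshot("scene");s=q["image"][180:270,260:360,::-1];cv2.imwrite("pics/sc28.png",cv2.resize(s,None,fx=6,fy=6,interpolation=2))
print([proj(q,[587.3+l*.994,-52.5+l*.107,z]) for l,z in ((114,90),(84,90))])
```

```text
114  159 160 166 186 211 220 226 229 230 230 230 229 229 228 228 228 226 222 220 221 224 226 228 230 230 231 231 231 230 215 149  98  97  97  96  95
118  193 192 193 194 211 219 226 229 230 230 230 229 228 228 228 227 226 222 219 221 223 226 228 230 231 232 232 230 229 215 153 106 106 106 106 106
122  168 169 184 194 211 219 226 230 230 230 231 229 228 227 228 228 226 222 220 221 223 226 228 230 231 232 232 231 230 216 142  79  95 103 102 102
126   84  84 103 170 211 219 225 230 230 230 230 229 228 228 227 228 225 223 221 221 223 225 228 230 231 232 232 231 230 199 120  74  75  74  74  89
130   84  84 101 171 212 219 225 230 231 231 230 229 228 227 227 228 225 224 219 221 223 225 228 230 232 232 231 231 230 199 121  74  76  74  74  74
136   84  84 103 169 211 220 225 229 230 230 230 229 228 228 227 228 226 222 220 221 222 226 229 231 231 232 232 231 230 194 117  75  74  76  74  75
140   84  83  82 165 211 220 224 229 230 230 230 229 228 227 227 227 225 222 220 221 222 226 228 231 231 232 232 230 230 194 119  78  77  77  77  77
146   76  76  75 164 212 220 224 229 230 230 230 229 227 226 227 227 225 222 219 221 223 226 229 231 231 232 232 230 229 181 110  90  89  90  90  89
152   81  82  82 164 207 217 224 229 230 230 230 229 228 227 227 226 225 221 219 221 204 194 199 202 224 232 232 231 230 179 103  83  83  83  97 105
158   85  84  84 164 207 217 223 229 230 230 230 229 228 228 228 227 225 221 220 221 204 195 198 202 203 203 204 202 199 149  95  84  83  82  84  83
170   12  14  12  41  68  78  82  88  96 224 247 250 252 251 250 247 244 240 235 230 226 222 217 187 158 145 130 117 103  56  12  12  14  13  12  13
180   18  17  17  30  63  79  83  87  96 105 114 238 252 251 249 246 243 239 235 230 225 220 215 206 195 160 128 113  88  45  18  15  20  24  25  26
[array([326.76, 233.59]), array([317.72, 228.79])]
```

View pics/sc28.png

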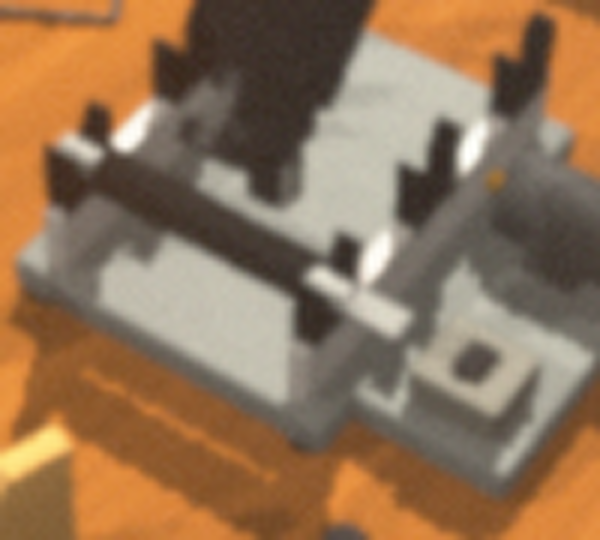

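```bash
python3 -m inch '-1 0 -0.4 0 0;-1 0 -0.4 0 0;-1 0.5 -0.2 0.06 0;-1 0.3 0 0 0;-1 0 0 0 0;-1 0.2 0 0 0;-1 0.1 0 0 0;-1 0 0 0 0;-1 0 0 0 0' |grep -E "pos|force"; python3 -m inch '-1 0 0 -0.07 0;-1 0 0 -0.07 0;-1 0 0 0 0;-1 0 0 0 0;-1 0 0 0 0' |grep -E "pos|force";python3 -m inch '-1 -0.3 0 0 0;-1 -0.3 0 0.06 0;-1 -0.4 0 0 0;-1 0 0 0 0;-1 0 0 0 0;-1 0 0 0 0' |grep -E "pos|force"
python3 - <<'E'
from h import *
p=bot.snapshot("wrist")
a=p["image"][10:190,230:340,::-1];cv2.imwrite("pics/wr29c.png",cv2.resize(a,None,fx=3.3,fy=3.3,interpolation=2))
g=cv2.cvtColor(p["image"],cv2.COLOR_RGB2GRAY).astype(int)
for r in range(50,120,6): print(r,''.join('%4d'%v for v in g[r,270:306]))
E
```

```text
eef_pos: [598.6, -52.7, 81.8]
wrist_force: [-3.2, 0.1, 12.4]
eef_pos: [598.8, -50.0, 81.9]
wrist_force: [-1.4, -4.0, 9.9]
eef_pos: [597.6, -49.2, 110.5]
wrist_force: [-0.4, 0.8, -1.3]
50  176 175 176 174 159 137 115  92  84 102 110 109 110 109 110 109 110 108 109 108 109 110 109 108 105  90  82  82  82  82  82  82  82  83  82  83
56  176 176 175 177 179 204 215 225 231 233 233 232 231 231 230 229 230 229 227 224 223 223 225 227 229 231 232 233 233 233 233 216 179 120  85  86
62  175 174 176 178 186 206 214 224 231 233 233 232 231 231 229 229 229 229 227 223 222 223 224 227 230 231 232 233 234 233 232 231 201 128  87  87
68  163 162 162 166 182 206 215 221 230 232 231 232 231 230 229 229 229 229 227 224 222 224 225 227 229 232 232 232 234 232 232 231 183 106  81  82
74   81  81  80  80 160 207 215 222 229 232 232 231 231 230 229 228 229 228 226 223 222 223 224 227 229 232 232 233 234 233 233 231 182 108  85  85
80  183 189 190 191 189 206 214 220 229 232 232 231 231 230 229 229 229 228 226 222 222 223 224 227 229 231 233 234 234 233 231 230 172 108 104 104
86   84  84  84  83 160 206 
[... 162 characters left out ...]
2 232 232 231 230 229 228 228 228 225 222 221 223 224 227 229 231 232 233 233 233 231 229 164  80  72  71
98   84  85  84  84 160 202 213 221 229 232 231 232 230 230 228 228 228 227 226 222 221 222 225 210 203 204 207 227 233 232 231 216 143  78  74  75
104   83  84  84  82 160 201 212 220 229 192 213 231 230 229 228 228 228 228 225 222 220 223 206 198 201 205 206 207 207 206 204 184 126  80  76  76
110   82  83  84  83 159 201 213 220 229 231 231 231 230 214 200 200 199 198 195 210 220 222 206 198 203 205 206 207 207 205 202 166 120 106 104 105
116   83  82  84  83  76  72  75  79  85  92 100 219 243 245 245 243 242 239 237 236 233 230 228 224 219 211 178 150 137 124 111  94  85  85  82  83
```

View pics/wr29c.png

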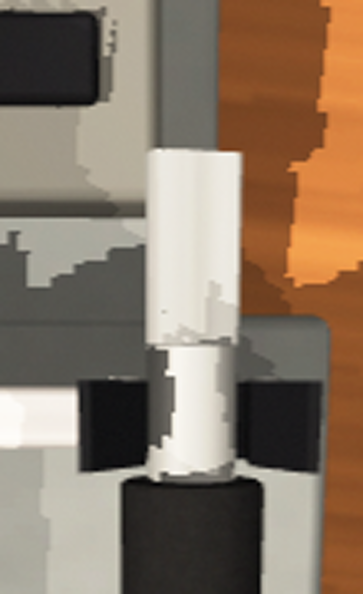

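```bash
python3 -m inch '-1 0.4 0 0.16 0;-1 0.3 0 0 0;-1 0 0 0 0;-1 0.2 0 0 0;-1 0.1 0 0 0;-1 0 0 0 0;-1 0 0 0 0' |grep -E "pos|force"; python3 -m inch '-1 0 0 -0.07 0;-1 0 0 -0.07 0;-1 0 0 -0.07 0;-1 0 0 0 0;-1 0 0 0 0;-1 0 0 0 0' |grep -E "pos|force";python3 -m inch '-1 -0.3 0 0 0;-1 -0.3 0 0.06 0;-1 -0.4 0 0 0;-1 0 0 0 0;-1 0 0 0 0;-1 0 0 0 0' |grep -E "pos|force"
cat >> h.py <<'E'
def dview(name,r0=50,r1=116,c0=262,c1=312,step=8):
    p=bot.snapshot("wrist")
    a=p["image"][10:190,230:340,::-1];cv2.imwrite(f"pics/{name}.png",cv2.resize(a,None,fx=3.3,fy=3.3,interpolation=2))
    g=cv2.cvtColor(p["image"],cv2.COLOR_RGB2GRAY).astype(int)
    for r in range(r0,r1,step): print(r,''.join('%4d'%v for v in g[r,c0:c1]))
E
python3 -c "
from h import *
dview('wr30c',56,110)"
```

```text
eef_pos: [598.2, -55.4, 81.7]
wrist_force: [-5.8, -1.3, 16.0]
eef_pos: [598.1, -51.3, 81.8]
wrist_force: [-3.3, -6.1, 12.5]
eef_pos: [597.6, -49.4, 110.4]
wrist_force: [0.2, -0.5, -0.3]
56  174 173 174 174 175 175 174 175 175 175 174 175 191 227 240 243 243 243 243 242 241 241 241 242 239 237 236 236 237 239 240 242 244 244 244 244 244 243 242 204 127  92  85  84  85  84  84  83  85  84
64  174 174 174 173 175 174 174 174 175 175 174 176 190 227 240 243 243 243 242 242 241 240 241 241 239 237 235 236 237 239 241 242 243 244 244 244 244 243 242 190 111  91  82  83  83  83  84  83  85  85
72   69  68  81  87  87  88  85  87  87  87  86 119 179 217 238 243 242 242 242 241 240 240 240 241 239 237 235 236 237 238 240 242 243 244 244 244 244 242 241 188 105  86  82  81  83  83  83  81  82  82
80  169 171 170 169 168 168 168 168 183 190 190 187 193 218 237 242 242 242 242 241 240 240 240 240 238 235 234 235 236 238 240 242 243 244 244 244 243 242 233 171 115 106 103 105 104 105 103 103 103 103
88  122  85  84  84  83  84  83  84  84  85  84 110 175 217 237 242 242 242 241 240 239 239 240 239 237 235 235 235 236 238 239 241 243 243 244 244 242 241 231 170  95  74  89  97  97  95  96  96  98  97
96   85  85  86  87  85  86  86  84  83  85  83  97 171 217 237 241 241 241 241 240 240 240 240 239 237 235 235 235 236 238 240 233 229 229 239 243 242 241 218 150  95  75  75  74  76  76  75  75  75  74
104   84  84  85  85  85  83  83  84  83  84  82  97 171 216 236 241 241 241 241 240 239 239 239 238 237 235 234 234 235 237 230 227 228 229 229 228 229 227 173  99  80  75  75  76  76  76  76  77  75  76
```

View pics/wr30c.png

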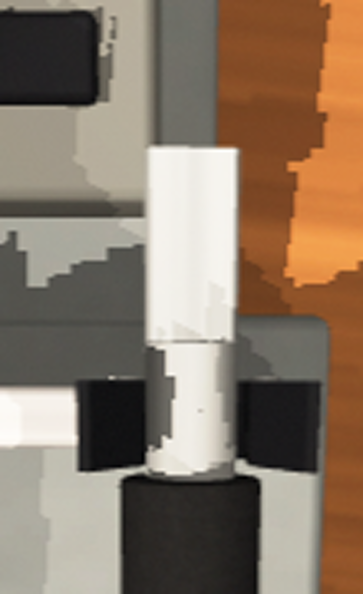

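```bash
python3 -m inch '0.2 -0.5 0 0 0.1;0.2 -0.6 0 0 0.15;0.2 -0.5 0 0 0.1;0.2 0 0 0 0.08;0.2 0 0 0 0;0.2 0 0 0 0'|grep pos
python3 -c "
from h import *
go(499.9,-431.8,157,-13.25)"
```

```text
eef_pos: [597.3, -49.5, 157.8]
t 50.38 pos [597.26 -49.54 157.81] yaw(tool y) -12.92 units tx ty tz [ 0.03 -0.31 13.14] turn units 0.007236472250259062 F [-0.86  0.47 -0.18] gap 51.3 q7 -1.36
```

```bash
python3 -m inch '0.2 0 -0.02 0.7 0.007;0.2 0 -0.02 0.95 0;0.2 0 -0.02 0.95 0;0.2 0 -0.02 0.95 0;0.2 0 -0.02 0.95 0;0.2 0 -0.02 0.95 0;0.2 0 -0.02 0.95 0;0.2 0 -0.02 0.95 0;0.2 0 -0.02 0.95 0;0.2 0 -0.02 0.95 0'|grep pos;python3 -m inch '0.2 0 -0.02 0.95 0;0.2 0 -0.02 0.95 0;0.2 0 -0.02 0.95 0;0.2 0 -0.02 0.85 0;0.2 0 0 0.2 0;0.2 0 0 0 0;0.2 0 0 0 0;0.2 0 0 0 0;0.2 0 0 0 0;0.2 0 0 0 0'|grep pos
python3 - <<'E'
from h import *
p=bot.snapshot("wrist");cv2.imwrite("pics/wr31.png",p["image"][:,:,::-1])
a=p["image"][60:330,240:340,::-1];cv2.imwrite("pics/wr31c.png",cv2.resize(a,None,fx=2.2,fy=2.2,interpolation=2))
go(499.9,-431.8,45.5,-13.25)
E
```

```text
eef_pos: [526.8, -319.4, 157.5]
eef_pos: [499.2, -430.3, 158.3]
t 52.1 pos [ 499.09 -430.6   158.44] yaw(tool y) -13.26 units tx ty tz [3.76 0.04 0.03] turn units -0.0002889811218374739 F [-0.68  0.53  0.1 ] gap 51.1 q7 -0.74
```

View pics/wr31.png

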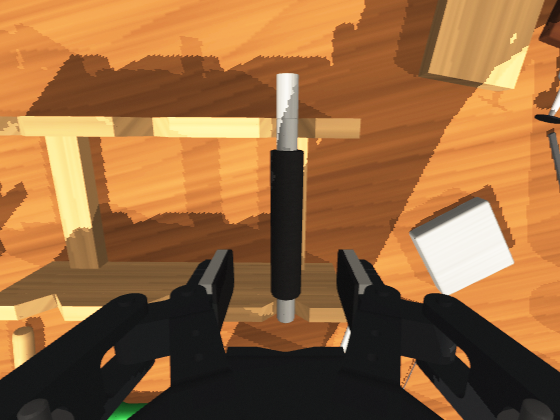

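View pics/wr31c.png

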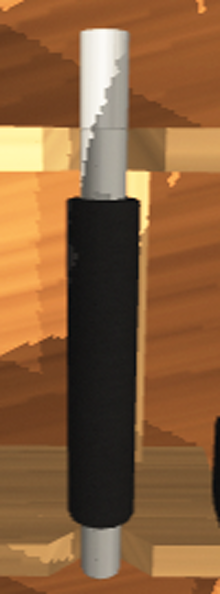

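Run:
```python
from h import *
p=bot.snapshot("wrist")
a=p["image"][66:156,265:310,::-1];cv2.imwrite("pics/wr31d.png",cv2.resize(a,None,fx=6.5,fy=6.5,interpolation=2))
g=cv2.cvtColor(p["image"],cv2.COLOR_RGB2GRAY).astype(int)
for r in (72,74,78,84,90,100,112,116,118,122,126,130,140): print(r,''.join('%4d'%v for v in g[r,270:304]))
```

```text
72   98 100  99 100 101 100 102 104 103 106 107 108 108 109 109 109 109 108 104  97  96  95  95  96  97  98  98  98 100 101 102 103 104 104
74  104 104 106 106 105 119 164 205 227 231 232 238 241 243 247 249 249 247 242 239 236 224 216 213 197 189 171 137 112 105 105 106 106 106
78  102 101 100 100  98 114 176 209 226 231 231 238 241 243 247 249 249 247 242 238 236 224 217 213 196 189 163 137 115 102 101 103 104 103
84  100 100 100  99 100 114 176 209 227 231 231 238 242 243 247 249 249 247 243 238 234 220 215 212 196 189 164 137 121 113 111 111 110 107
90   83  84  85  84  84 102 173 210 227 231 231 238 242 243 247 249 249 247 242 238 233 222 187 164 160 161 150 131 110 101  99 102 103 104
100   78  78  77  76  77  95 172 210 227 232 231 238 242 244 248 249 249 219 167 162 158 159 163 163 160 158 149 122  89  91  98  99  99  98
112   77  79  79  81  80  99 173 210 226 231 234 240 242 197 157 168 166 168 165 161 159 159 164 162 159 155 148 107  78  78  80  78  77  78
116   80  80  77  78  76  93 173 210 227 232 234 186 132 136 156 167 167 167 165 160 158 159 163 161 158 156 147 107  75  75  77  75  77  78
118  171 149 150 142 135 135 149 172 186 180 164 127 107 114 125 131 133 128 125 123 138 147 147 146 144 139 124  99  89  90  90  91  94  96
122  199 175 154 157 158 152 166 197 212 219 228 178 126 135 142 151 160 165 166 169 170 170 170 167 161 157 144 115 101  98  96  95  94  93
126  202 179 159 160 161 153 165 197 211 219 165 118 127 135 142 151 159 164 166 169 170 170 168 166 162 157 142 114 102 101 100  98  97  94
130  182 161 160 154 146 140 163 197 151 100 107 117 126 136 143 150 159 164 167 168 167 170 170 166 161 156 140 116 105 103 103 103 102 100
140  170 170 170 169 167 174 176 128  95  99 107 120 129 135 143 153 160 165 167 167 169 169 169 165 160 156 137 214 231 233 232 231 229 228
```

View pics/wr31d.png

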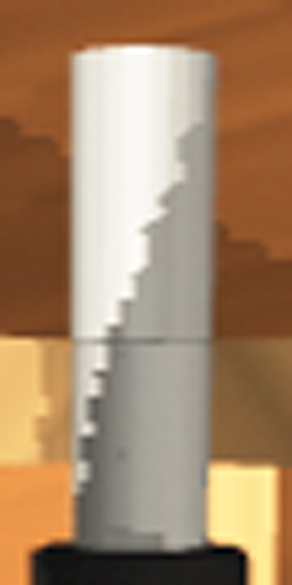

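```bash
python3 -m inch '0.2 0.6 0.03 0.03 0;0.2 0.7 0 0 0;0.2 0.7 0 0 0;0.2 0.7 0 0 0;0.2 0.5 0 0 0;0.2 0.4 0 0 0;0.2 0 0 0 0;0.2 0 0 0 0' | grep -E "pos|force"
python3 - <<'E'
from h import *
p=bot.snapshot("wrist");cv2.imwrite("pics/wr32.png",p["image"][:,:,::-1])
go(499.9,-431.8,45.5,-13.25)
E
```

```text
eef_pos: [498.9, -432.9, 50.4]
wrist_force: [0.4, -0.5, 1.2]
t 52.87 pos [ 499.24 -433.41   51.23] yaw(tool y) -13.38 units tx ty tz [ 0.19  0.01 -0.06] turn units -0.00299461413821531 F [-0.21 -0.63  0.51] gap 50.9 q7 -0.67
```

View pics/wr32.png

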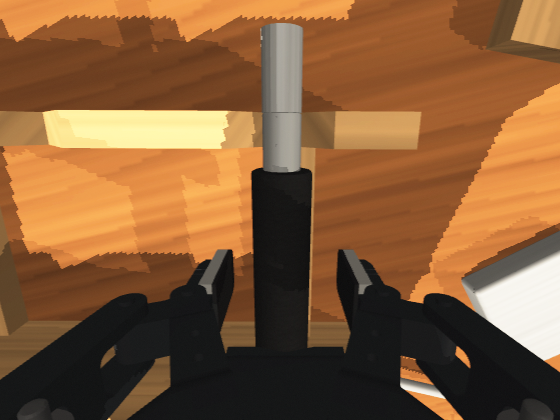

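```bash
python3 -m inch '0.2 0.19 0 -0.06 0;0.2 0 0 0 0;0.2 0 0 0 0;-1 0 0 0 0;-1 0 0 0 0;-1 0 0 0 0;-1 0 0 0 0;-1 0 0 0 0;-1 0 0 0 0;-1 0 0 0 0' 70|grep -E "pos|force|gap"
python3 -m inch '-1 -0.2 0 0 0;-1 -0.2 0 0 0;-1 -0.2 0 0 0;-1 0 0 0 0;-1 0 0 0 0' 80|grep -E "pos|force|gap"
python3 -m inch '-1 -0.4 0 0 0;-1 -0.6 0 0 0;-1 -0.8 0 0 0;-1 -0.8 0 0 0;-1 -0.6 0 0 0;-1 0 0 0 0;-1 0 0 0 0' 80|grep -E "pos|force|gap"
python3 - <<'E'
from h import *
p=bot.snapshot("wrist");cv2.imwrite("pics/wr33.png",p["image"][:,:,::-1])
a=p["image"][5:185,235:335,::-1];cv2.imwrite("pics/wr33c.png",cv2.resize(a,None,fx=3.3,fy=3.3,interpolation=2))
E
```

```text
eef_pos: [499.5, -431.4, 45.4]
wrist_force: [-0.3, 0.8, 5.6]
finger_gap: 24.0
eef_pos: [499.5, -431.3, 63.1]
wrist_force: [-0.4, 0.9, -3.6]
finger_gap: 23.8
eef_pos: [499.7, -431.4, 159.6]
wrist_force: [0.1, -0.5, -4.7]
finger_gap: 23.8
```

View pics/wr33c.png

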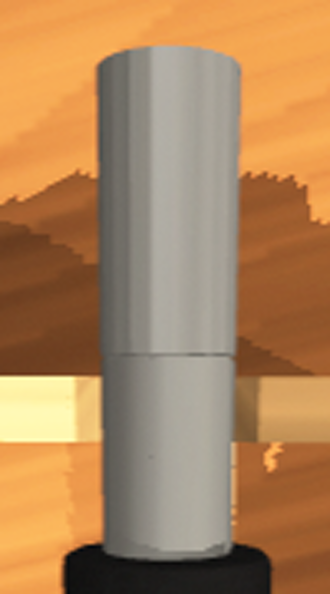

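```bash
python3 -m inch '-1 0 0 0 -0.1;-1 0 0 0 -0.12;-1 0 0 0 -0.12;-1 0 0 0 -0.094;-1 0 0 0 0;-1 0 0 0 0' 80|grep -E "pos|gap"
python3 - <<'E'
from h import *
go(587.8,37.8,159,6.13)
E
```

```text
eef_pos: [498.7, -430.6, 157.3]
finger_gap: 23.5
t 55.25 pos [ 498.75 -430.57  157.31] yaw(tool y) 6.0 units tx ty tz [ -0.04   4.58 -15.22] turn units -0.0028976215649966735 F [-0.18  1.21 -2.95] gap 23.5 q7 -0.45
```

```bash
python3 -m inch '-1 0 0.27 -0.6 -0.003;-1 0 0.27 -0.9 0;-1 0 0.27 -0.9 0;-1 0 0.27 -0.9 0;-1 0 0.27 -0.9 0;-1 0 0.27 -0.9 0;-1 0 0.27 -0.9 0;-1 0 0.27 -0.9 0;-1 0 0.27 -0.9 0;-1 0 0.27 -0.9 0' 80|grep -E "pos|gap"; python3 -m inch '-1 0 0.27 -0.9 0;-1 0 0.27 -0.9 0;-1 0 0.27 -0.9 0;-1 0 0.27 -0.9 0;-1 0 0.27 -0.9 0;-1 0 0.27 -0.9 0;-1 0 0.26 -0.82 0;-1 0 0 -0.3 0;-1 0 0 0 0;-1 0 0 0 0'|grep pos;python3 -m inch '-1 0 0 0 0;-1 0 0 0 0;-1 0 0 0 0'|grep pos
python3 - <<'E'
from h import *
go(587.8,37.8,52,6.13)
p=bot.snapshot("wrist");cv2.imwrite("pics/wr34.png",p["image"][:,:,::-1])
E
```

```text
eef_pos: [551.1, -161.3, 158.2]
finger_gap: 23.7
eef_pos: [585.5, 37.8, 158.2]
eef_pos: [585.9, 36.2, 158.9]
t 57.17 pos [585.93  36.19 158.86] yaw(tool y) 6.13 units tx ty tz [ 3.56  0.07 -0.05] turn units -3.857626223230505e-05 F [-0.6   0.17 -3.4 ] gap 23.7 q7 -1.25
```

View pics/wr34.png

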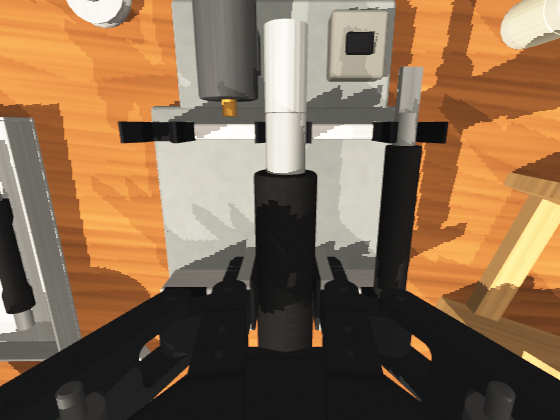

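```bash
python3 -m inch '-1 0.5 0.06 -0.05 0;-1 0.6 0 0 0;-1 0.6 0 0 0;-1 0.4 0 0 0;-1 0.2 0 0 0;-1 0 0 0 0;-1 0 0 0 0;-1 0 0 0 0' 80|grep -E "pos|force"
python3 - <<'E'
from h import *
go(587.8,37.8,52,6.13)
p=bot.snapshot("wrist");cv2.imwrite("pics/wr35.png",p["image"][:,:,::-1])
E
```

```text
eef_pos: [588.4, 39.1, 90.7]
wrist_force: [0.5, 0.3, -2.8]
t 57.88 pos [588.38  39.14  90.72] yaw(tool y) 6.26 units tx ty tz [ 1.29 -0.03  0.04] turn units 0.002824124842691036 F [ 0.52  0.3  -2.85] gap 23.7 q7 -1.19
```

View pics/wr35.png

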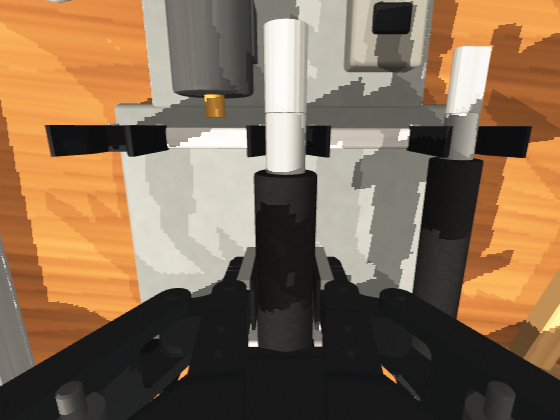

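```bash
python3 -m inch '-1 0.2 0 0.04 0;-1 0.3 0 0 0;-1 0.3 0 0 0;-1 0.2 0 0 0;-1 0 0 0 0;-1 0 0 0 0;-1 0 0 0 0' 80|grep -E "pos|force"
python3 - <<'E'
from h import *
go(587.8,37.8,52,6.13)
p=bot.snapshot("wrist");cv2.imwrite("pics/wr36.png",p["image"][:,:,::-1])
E
```

```text
eef_pos: [587.9, 38.1, 59.8]
wrist_force: [-0.4, -0.2, -3.8]
t 58.52 pos [587.91  38.06  59.78] yaw(tool y) 6.27 units tx ty tz [ 0.26 -0.    0.01] turn units 0.0032038740187399777 F [-0.37 -0.2  -3.85] gap 23.7 q7 -1.16
```

View pics/wr36.png

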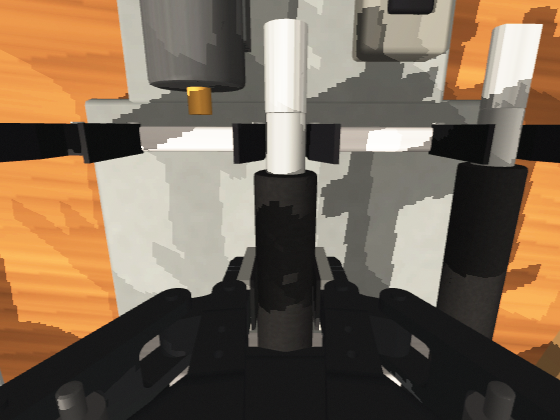

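```bash
python3 -m inch '-1 0.1 0 0 0;-1 0.1 0 0 0;-1 0 0 0 0;-1 0 0 0 0;-1 0 0 0 0' 80|grep -E "pos|force";python3 -m inch '-1 0.05 0 0 0;-1 0 0 0 0;-1 0 0 0 0' 80|grep -E "pos|force";python3 -m inch '-1 0.03 0 0 0;-1 0 0 0 0;-1 0 0 0 0' 80|grep -E "pos|force"
```

```text
eef_pos: [587.8, 38.2, 53.8]
wrist_force: [0.2, 0.0, -4.8]
eef_pos: [587.8, 38.2, 52.2]
wrist_force: [0.5, 0.0, -4.2]
eef_pos: [587.9, 38.2, 51.5]
wrist_force: [-0.1, -0.2, -1.8]
```

Touching down; small extra, then release, then the first rub stroke (closed fingers on the sleeve top).

```bash
python3 -m inch '-1 0.02 0 0 0;-1 0 0 0 0;-1 0 0 0 0' 80|grep -E "pos|force"; python3 -m inch '0.2 0 0 0 0;0.2 0 0 0 0;0.2 0 0 0 0;0.2 0 0 0 0;0.2 0 0 0 0;0.2 -0.4 0 0 0;0.2 -0.6 0 0 0;0.2 -0.6 0 0 0;0.2 0 0 0 0;0.2 0 0 0 0' 70
python3 - <<'E'
from h import *
go(598.5,38,83,6.13)
p=bot.snapshot("wrist");cv2.imwrite("pics/wr37.png",p["image"][:,:,::-1])
E
```

```text
eef_pos: [587.9, 38.2, 51.4]
wrist_force: [-3.0, 0.7, 6.1]
time_s: 60.57
eef_pos: [588.6, 38.3, 100.3]
orientation: [0.473, 0.526, -0.471, 0.527]
wrist_force: [0.7, 0.2, -0.4]
finger_gap: 51.2
t 60.57 pos [588.63  38.29 100.27] yaw(tool y) 6.28 units tx ty tz [0.58 0.32 0.05] turn units 0.003443411564926338 F [ 0.72  0.24 -0.37] gap 51.2 q7 -1.2
```

View pics/wr37.png

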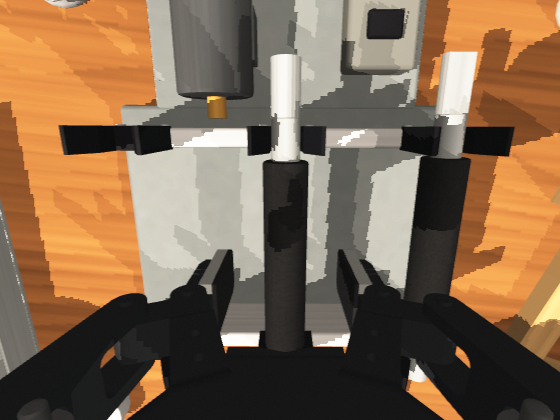

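```bash
python3 -m inch '-1 0 0 0.2 0;-1 0 0 0 0;-1 0 0 0 0;-1 0 0 0 0;-1 0 0 0 0;-1 0.25 0 0 0;-1 0.25 0 0 0;-1 0.08 0 0 0;-1 0 0 0 0;-1 0 0 0 0' 70|grep -E "pos|force";python3 -m inch '-1 0.03 0 0 0;-1 0 0 0 0;-1 0 0 0 0' |grep -E "pos|force"
```

```text
eef_pos: [588.5, 31.8, 81.8]
wrist_force: [-2.8, -1.0, 10.9]
eef_pos: [588.7, 31.7, 81.6]
wrist_force: [-6.1, -0.9, 18.0]
```

```bash
python3 -m inch '-1 0 0 -0.07 0;-1 0 0 -0.07 0;-1 0 0 -0.07 0;-1 0 0 -0.07 0;-1 0 0 -0.07 0;-1 0 0 -0.07 0;-1 0 0 0 0;-1 0 0 0 0' |grep -E "pos|force";python3 -m inch '-1 -0.3 0 0 0;-1 0 0 0.2 0;-1 0 0 0.22 0;-1 0 0 0 0;-1 0.2 0 0 0;-1 0.1 0 0 0;-1 0 0 0 0;-1 0 0 0 0' |grep -E "pos|force"; python3 -m inch '-1 0 0 -0.07 0;-1 0 0 -0.07 0;-1 0 0 -0.07 0;-1 0 0 -0.07 0;-1 0 0 -0.07 0;-1 0 0 -0.07 0;-1 0 0 0 0;-1 0 0 0 0' |grep -E "pos|force";python3 -m inch '-1 -0.3 0 0 0;-1 0 0 0.2 0;-1 0 0 0 0;-1 0 0 0 0'|grep -E "pos|force"
python3 -c "
from h import *
dview('wr38c',56,110,12)"
```

```text
eef_pos: [588.3, 41.1, 81.8]
wrist_force: [-1.9, -8.5, 14.6]
eef_pos: [588.8, 31.6, 81.5]
wrist_force: [-4.2, -1.9, 17.2]
eef_pos: [588.5, 41.4, 81.8]
wrist_force: [-1.9, -8.3, 15.4]
eef_pos: [587.3, 38.9, 88.9]
wrist_force: [0.4, -0.1, 0.6]
56  173 173 173 173 173 172 172 173 173 173 171 172 172 172 172 172 173 173 173 173 173 172 173 173 173 173 173 172 172 171 171 171 171 170 170 170 170 169 169 170 169 170 171 159 153 152 150 149 149 149 149 150 148 151 152 151 152 153 152 152 152 152 153 153 154 155 155 156 156 155 156 155 157 156 158 159 159 158 159 159 159 158 158 159 159 159 158 159 159 159 157 157 159 158 158 158 159 156 156 156 155 156 155 156 155 156 154 156 155 155 155 155 155 156 155 155 154 153 152 152 153 153 152 152 153 152 153 152 152 152 153 151 153 152 182 192 192 190 188 187 188 188 187 188 187 188 188 187 187 187 187 187 188 187 187 189 137  96 103 106 107 107 109 108 109 113 113 111 113 112 111 110 112 111 110 109 108 109 112 114 112 110 106 106 107 106 107 107 105 106 105 104 104 103 101 100  97  96 107 112 109 109 109 108 105 103 100  98  95  94  93  92  89  9
[... 6870 characters left out ...]
 146 147 148 147 148 148 149 148 149 149 149 148 148 148 147 146 159 169 176 179 180 178 179 178 179 179 178 178 177 177 177 176 126  85  84  83  85  83  84  84  84  84  83  85  83  84  84  84  83  83  84  82  83  83  82  82  82  82  82  82  83  84  84  84  84  85  83  85  94 108 116 125 133 142 133 123 124 121 116 113 111 110 106 100  96  87  80  82  83  84  83  83  83  82  83  83  84  84  84  84  84  84  83  83  83  84  84  84  82  83  84  84  83  84  83  82  83  83  83  82  82  83  83  82  83  83  83  83  85  84  84  84  85 174 216 220 222 233 238 239 244 248 249 250 250 250 249 249 249 249 243 239 238 239 238 185 100  87  86 146 170 170 170 171 171 123  83  82  83  83  83  84  83  83  82
```

View pics/wr38c.png

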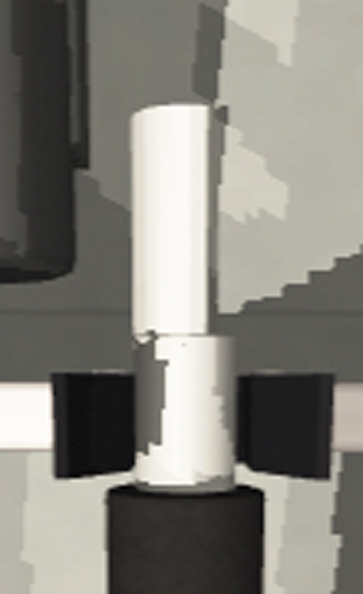

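```bash
python3 -m inch '-1 0 0 0.22 0;-1 0 0 0 0;-1 0.2 0 0 0;-1 0.1 0 0 0;-1 0 0 0 0;-1 0 0 0 0' |grep -E "pos|force"; python3 -m inch '-1 0 0 -0.07 0;-1 0 0 -0.07 0;-1 0 0 -0.07 0;-1 0 0 -0.07 0;-1 0 0 -0.07 0;-1 0 0 -0.07 0;-1 0 0 0 0;-1 0 0 0 0' |grep -E "pos|force";python3 -m inch '-1 -0.3 0 0 0;-1 0 0 0.2 0;-1 0 0 0 0;-1 0 0 0 0'|grep -E "pos|force"
python3 -c "
from h import *
dview('wr39c',56,106,262,312,10)"
```

```text
eef_pos: [588.9, 31.5, 81.6]
wrist_force: [-4.0, -2.0, 14.4]
eef_pos: [588.5, 41.7, 81.8]
wrist_force: [-1.3, -7.0, 12.4]
eef_pos: [587.4, 38.8, 89.1]
wrist_force: [-0.3, -0.8, -0.6]
56  120 119 120 119 118 119 118 171 209 220 233 239 239 241 246 248 248 248 230 194 185 186 183 183 181 181 181 181 177 174 174 176 180 183 187 188 188 188 186 186 200 206 207 206 193 183 184 183 183 183
66  120 119 118 118 119 118 116 171 209 219 231 237 239 241 246 248 247 248 231 195 185 184 184 182 181 180 179 179 176 173 174 176 179 184 186 188 187 187 185 191 204 207 208 207 207 206 206 206 206 205
76   94  94  94  95  95  94  94 148 200 218 231 237 239 241 247 248 248 248 231 194 185 185 184 183 180 180 180 178 175 172 174 176 179 184 187 188 187 187 185 194 202 204 189 181 181 198 191 182 182 182
86   94  94  95  94  94  94  94 146 199 216 231 238 239 241 247 249 249 249 232 194 185 185 171 161 160 159 159 159 167 173 174 177 179 184 186 187 188 186 185 181 181 181 180 179 180 180 179 181 179 180
96   93  94  94  93  95  94  94 145 199 218 229 236 239 239 246 249 249 249 232 183 164 164 163 161 174 181 181 178 176 148 132 134 137 140 142 174 188 185 183 182 182 182 182 181 181 182 181 181 180 181
```

View pics/wr39c.png

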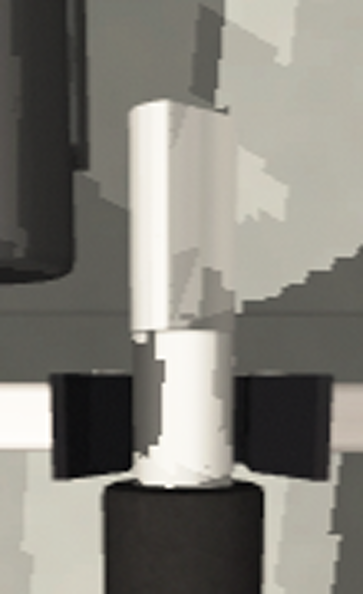

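```bash
python3 -m inch '-1 0 0 0.22 0;-1 0 0 0 0;-1 0.2 0 0 0;-1 0.1 0 0 0;-1 0 0 0 0;-1 0 0 0 0' |grep -E "pos|force"; python3 -m inch '-1 0 0 -0.07 0;-1 0 0 -0.07 0;-1 0 0 -0.07 0;-1 0 0 -0.07 0;-1 0 0 -0.07 0;-1 0 0 -0.07 0;-1 0 0 0 0;-1 0 0 0 0' |grep -E "pos|force";python3 -m inch '-1 -0.3 0 0 0;-1 -0.3 0 0.1 0;-1 -0.4 0 0.07 0;-1 0 0 0 0;-1 0 0 0 0'|grep -E "pos|force"
python3 -c "
from h import *
dview('wr40c',56,106,262,312,10)"
```

```text
eef_pos: [588.9, 31.5, 81.5]
wrist_force: [-3.6, -2.4, 14.9]
eef_pos: [588.5, 41.7, 81.8]
wrist_force: [-1.0, -7.2, 12.9]
eef_pos: [588.1, 39.9, 111.3]
wrist_force: [-0.2, 0.4, 0.6]
56  118 119 117 116 117 117 117 117 117 118 118 177 211 236 246 248 248 248 248 247 247 246 246 246 245 243 242 243 243 244 247 248 248 248 248 248 248 247 247 202 157 177 181 182 181 181 182 180 181 180
66  119 117 117 118 117 117 117 117 118 118 117 166 206 236 246 248 248 247 247 247 246 246 246 246 245 243 242 242 244 244 246 247 248 248 248 248 248 247 239 183 181 203 204 203 204 205 204 190 180 180
76   92  93  93 108 117 118 118 118 117 116 115 157 203 230 244 247 247 247 247 247 246 246 246 246 245 243 241 241 243 244 246 247 247 248 249 248 248 247 238 190 187 204 204 204 204 204 205 205 204 204
86   94  95  95  93  94  93  94  94  95  94  94 148 200 230 244 247 247 247 247 246 246 245 245 245 244 242 241 241 242 244 246 247 247 248 248 248 247 246 228 170 168 179 178 179 178 178 178 179 179 177
96   91  92  93  92  92  93  93  93  94  93  92 148 200 230 243 247 247 247 246 246 245 245 245 244 243 242 240 241 242 243 245 247 247 248 248 247 247 246 214 160 171 180 179 178 178 178 177 178 178 178
```

View pics/wr40c.png

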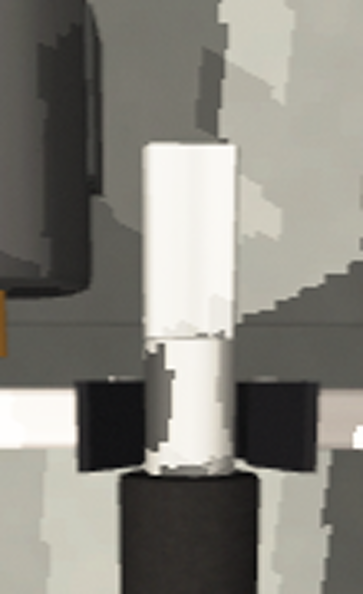

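```bash
python3 -m inch '-1 0 0.4 0.5 0;-1 0 0.3 0.5 0;-1 0 0.2 0.5 0;-1 0 0 0 0;-1 0 0 0 0;-1 0 0 0 0'|grep -E "pos|force"
python3 - <<'E'
from h import *
p=bot.snapshot("wrist");cv2.imwrite("pics/wr41.png",p["image"][:,:,::-1])
a=p["image"][60:190,190:375,::-1];cv2.imwrite("pics/wr41c.png",cv2.resize(a,None,fx=4.3,fy=4.3,interpolation=2))
E
```

```text
eef_pos: [618.7, -1.2, 109.8]
wrist_force: [-0.3, 0.5, 0.6]
```

View pics/wr41c.png

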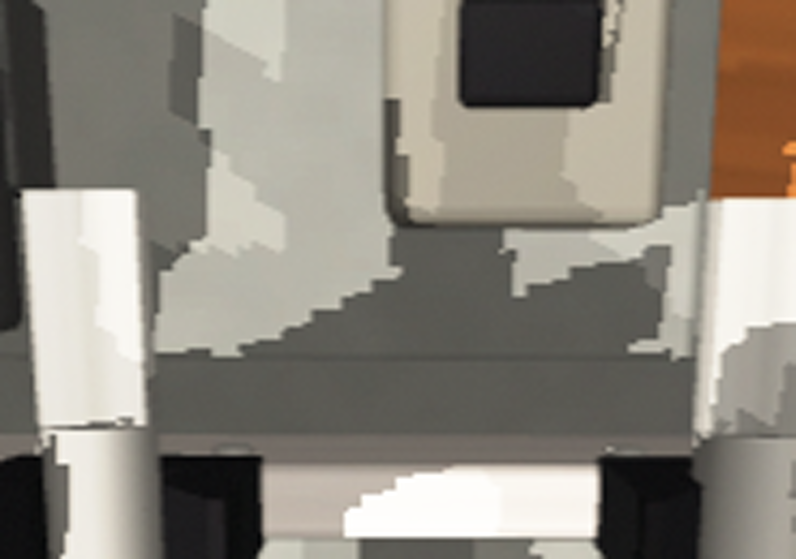

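Run:
```python
from h import *
p=bot.snapshot("wrist")
g=cv2.cvtColor(p["image"],cv2.COLOR_RGB2GRAY).astype(int)
for r in (110,118,126,134,142,150): print(r,''.join('%4d'%v for v in g[r,190:232]))
for r in (110,118,126,134,142,150): print(r,''.join('%4d'%v for v in g[r,348:390]))
s=p["image"][95:175,185:235,::-1];t=p["image"][95:175,345:395,::-1]
cv2.imwrite("pics/wr41d.png",cv2.resize(np.hstack([s,t]),None,fx=7,fy=7,interpolation=1))
c=-p["R"].T@p["t"];print(c)
u=np.array([np.cos(np.radians(6.13)),np.sin(np.radians(6.13))])
for nm,o in(("mid",(577.7,36.8)),("right",(587.3,-52.5))):
  n=np.array([-u[1],u[0]]);q=np.array(o)+99*u
  lat=(c[:2]-q)@n;print(nm,lat,np.degrees(np.arctan2(lat,c[2]-88)))
  for L in (114,99,84):
    base=np.array(o)+L*u
    print([proj(p,[*(base+n*8*np.sin(np.radians(a))),86+8*np.cos(np.radians(a))])[0].round(1) for a in(-105,-90,-75,-60,60,75,90,105)], proj(p,[*base,90])[1])
```

```text
110   36  34  34  33  63  87 190 230 234 234 234 234 233 232 230 231 231 229 227 236 240 241 243 244 246 247 247 247 247 247 246 246 198 130 117 114 116 115 116 115 116 115
118   38  37  34  32  40  79 137 205 231 234 233 233 233 232 231 231 231 231 229 236 241 241 242 244 245 246 247 247 247 247 247 246 214 145 124 105  92  91  90  89 106 100
126   37  36  35  32  32  63  86 159 221 233 233 233 233 232 231 230 230 231 229 227 224 224 226 238 244 246 247 247 247 248 247 246 238 181 126 112  95 156 182 181 181 180
134   37  36  34  32  32  61  86 113 198 230 233 233 233 232 231 230 230 230 230 228 225 223 226 237 243 245 246 247 247 247 246 246 245 197 130 122 101 160 186 186 186 186
142   84  83  85  83  84  83  83  84 156 220 233 232 232 232 232 231 230 230 230 228 226 224 224 225 227 229 232 233 234 244 246 246 245 226 162 123 106  88  84  85  84  85
150   90  88  89  89  89  89  89  87 110 198 230 232 232 232 232 231 230 229 229 228 227 224 223 223 227 228 231 233 234 235 235 233 232 216 144  92  87  87  89  88  89  89
110  202 201 202 193 174 152 145 175 203 211 227 241 246 245 2
[... 1416 characters left out ...]
227.2), np.float64(226.1), np.float64(224.1), np.float64(200.3), np.float64(199.8), np.float64(200.3), np.float64(201.7)] 161.52489737735692
right 47.489006097633634 14.625859738646142
[np.float64(380.9), np.float64(382.5), np.float64(383.1), np.float64(382.7), np.float64(357.9), np.float64(355.7), np.float64(354.4), np.float64(354.1)] 107.92086439364851
[np.float64(378.7), np.float64(380.2), np.float64(380.8), np.float64(380.4), np.float64(356.1), np.float64(353.9), np.float64(352.7), np.float64(352.4)] 135.62868767897953
[np.float64(376.5), np.float64(378.0), np.float64(378.5), np.float64(378.1), np.float64(354.4), np.float64(352.3), np.float64(351.1), np.float64(350.9)] 162.09238746190084
```

View pics/wr41d.png

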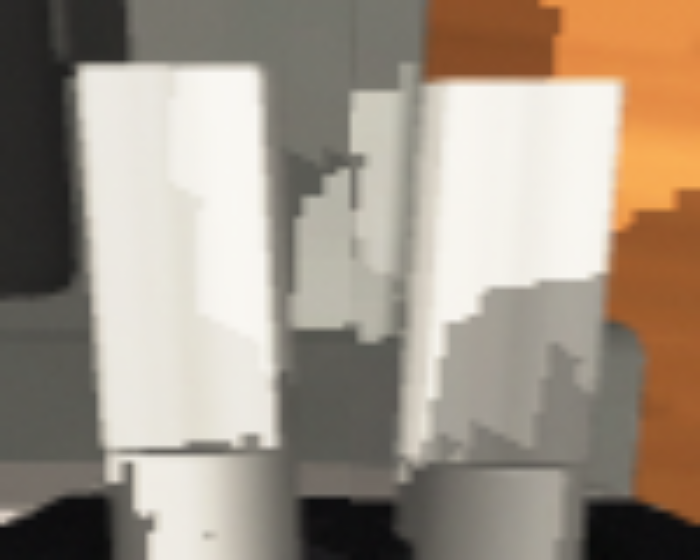

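```bash
python3 -c "
from h import *
go(598.2,-54.6,91,6.13)"
```

```text
t 67.87 pos [618.8   -0.74 110.09] yaw(tool y) 6.36 units tx ty tz [ 0.64 -0.88  1.71] turn units 0.0050273059026020896 F [-0.04 -0.4  -0.29] gap 0.2 q7 -1.14
```

```bash
python3 -m inch '-1 0 -0.4 0.6 0.005;-1 0 -0.3 0.7 0;-1 0.3 -0.18 0.41 0;-1 0.34 0 0 0;-1 0 0 0 0;-1 0 0 0 0;-1 0 0 0 0'|grep -E "pos|force";python3 -m inch '-1 0.2 0 0 0;-1 0.07 0 0 0;-1 0 0 0 0;-1 0 0 0 0'|grep -E "pos|force"
```

```text
eef_pos: [599.0, -54.2, 91.2]
wrist_force: [-0.1, -0.3, 0.2]
eef_pos: [598.5, -55.6, 83.0]
wrist_force: [0.6, -1.4, 0.7]
```

```bash
python3 -m inch '-1 0.05 0 0 0;-1 0 0 0 0;-1 0 0 0 0'|grep -E "pos|force";python3 -m inch '-1 0.02 0 0 0;-1 0 0 0 0;-1 0 0 0 0'|grep -E "pos|force"
```

```text
eef_pos: [598.9, -56.0, 82.1]
wrist_force: [-0.3, 0.0, 2.4]
eef_pos: [599.0, -56.2, 81.9]
wrist_force: [-2.9, 0.3, 7.5]
```

```bash
python3 -m inch '-1 0.02 0 0 0;-1 0 0 0 0;-1 0 0 -0.07 0;-1 0 0 -0.07 0;-1 0 0 -0.05 0;-1 0 0 0 0;-1 0 0 0 0;-1 0 0 0 0' |grep -E "pos|force";python3 -m inch '-1 -0.3 0 0 0;-1 -0.3 0.4 -0.3 0;-1 -0.4 0.3 -0.6 0;-1 0 0.2 -0.6 0;-1 0 0 -0.2 0;-1 0 0 0 0;-1 0 0 0 0;-1 0 0 0 0' |grep -E "pos|force"
python3 - <<'E'
from h import *
p=bot.snapshot("wrist")
g=cv2.cvtColor(p["image"],cv2.COLOR_RGB2GRAY).astype(int)
for r in (110,118,126,134): print(r,''.join('%4d'%v for v in g[r,348:390]))
u=np.array([np.cos(np.radians(6.13)),np.sin(np.radians(6.13))]);n=np.array([-u[1],u[0]])
for L in (114,99,84):
    base=np.array((587.3,-52.5))+L*u
    print([proj(p,[*(base+n*8*np.sin(np.radians(a))),86+8*np.cos(np.radians(a))])[0].round(1) for a in(-90,-75,-60,60,75,90,105)], proj(p,[*base,90])[1])
a=p["image"][60:190,190:395,::-1];cv2.imwrite("pics/wr42c.png",cv2.resize(a,None,fx=3.9,fy=3.9,interpolation=2))
E
```

```text
eef_pos: [598.9, -52.9, 81.9]
wrist_force: [-1.1, -5.4, 9.4]
eef_pos: [618.8, 1.9, 110.3]
wrist_force: [-0.9, -0.1, -0.3]
110  203 202 201 201 201 201 188 166 142 110 145 184 222 245 249 249 249 248 248 247 247 247 247 247 244 243 243 244 246 247 248 249 249 250 249 249 249 248 208 154 160 159
118  115 176 200 201 201 193 177 155 130 119 166 191 240 249 249 249 249 248 247 247 247 247 246 245 244 244 244 245 246 248 249 249 249 249 249 249 249 233 189 181 184 185
126  176 201 200 202 204 193 169 145 108 145 185 208 241 248 248 248 248 248 247 247 247 247 246 244 243 243 244 245 246 248 249 249 249 249 249 248 242 196 167 132 100 100
134  177 177 177 177 173 170 157 132 105 160 191 230 246 248 248 248 248 247 247 247 210 156 152 149 148 150 152 156 159 161 162 164 237 248 248 248 221 142 107 101 103 103
[np.float64(386.1), np.float64(386.7), np.float64(386.4), np.float64(361.6), np.float64(359.4), np.float64(358.0), np.float64(357.7)] 107.9573348437701
[np.float64(383.9), np.float64(384.5), np.float64(384.2), np.float64(359.9), np.float64(357.7), np.float64(356.5), np.float64(356.1)] 135.60255503286086
[np.float64(381.7), np.float64(382.4), np.float64(382.0), np.float64(358.3), np.float64(356.2), np.float64(354.9), np.float64(354.6)] 162.00991520821935
```

View pics/wr42c.png

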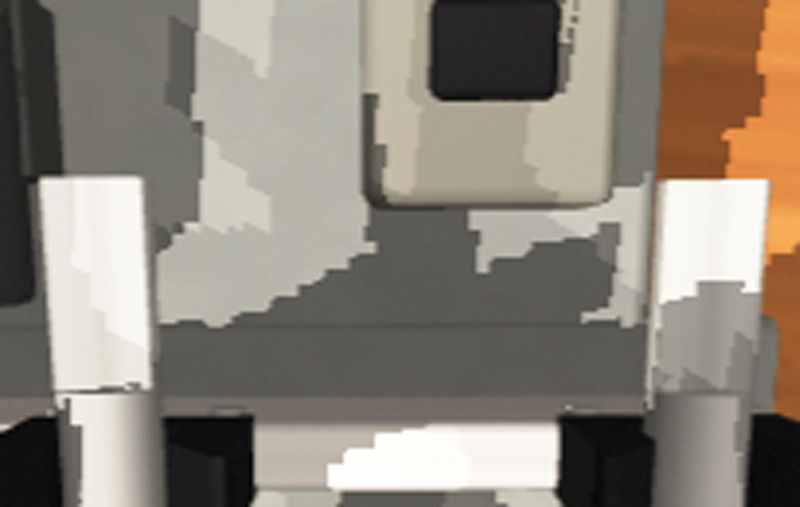

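```bash
python3 -m inch '0 -0.6 -0.6 0 0;0 -0.8 -0.6 0 0;0 -0.8 -0.8 0 0;0 -0.8 -0.8 0 0;0 -0.6 -0.8 0 0;0 0 -0.8 0 0;0 0 -0.8 0 0;0 0 0 0 0;0 0 0 0 0'|grep -E "pos|force"
python3 - <<'E'
from h import *
p=bot.snapshot("wrist");cv2.imwrite("pics/wr43.png",p["image"][:,:,::-1])
p=bot.snapshot("top");cv2.imwrite("pics/top43.png",p["image"][:,:,::-1])
p=bot.snapshot("scene");cv2.imwrite("pics/sc43.png",cv2.resize(p["image"][120:280,230:410,::-1],None,fx=3.7,fy=3.7,interpolation=2))
E
```

```text
eef_pos: [463.5, -13.7, 218.7]
wrist_force: [-0.3, 0.4, 1.1]
```

View pics/wr43.png

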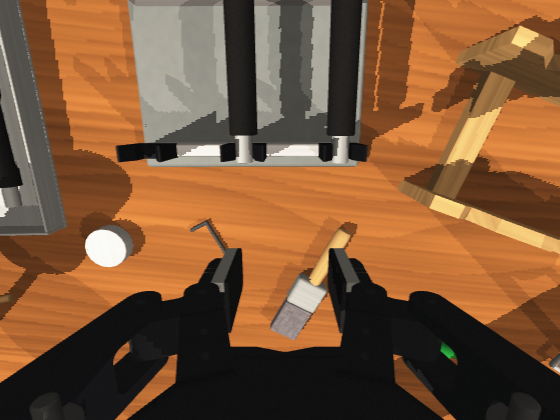

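View pics/top43.png

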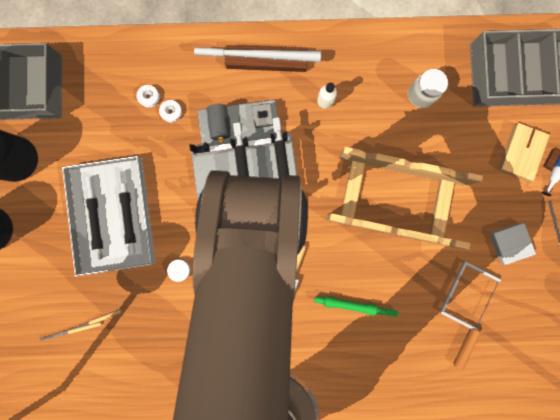

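View pics/sc43.png

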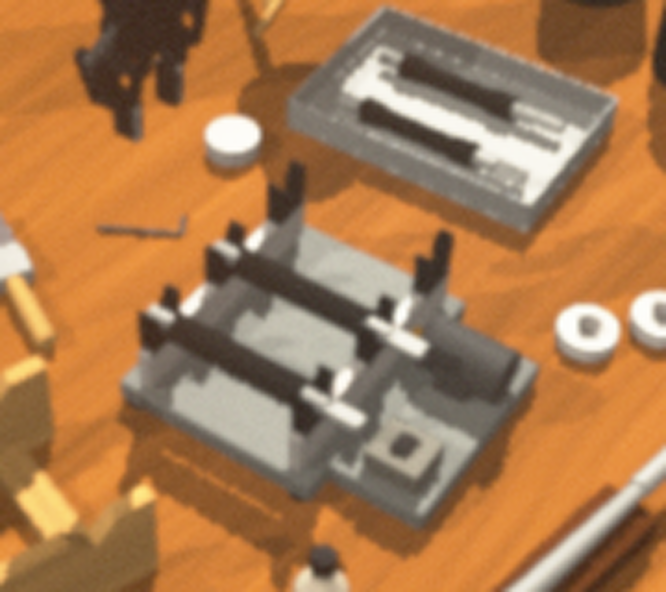

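```bash
python3 -c "
from h import *
go()
print(bot.close_job())"
```

```text
t 71.57 pos [465.12 -13.37 218.58] yaw(tool y) 6.03 units tx ty tz [0. 0. 0.] turn units None F [ 0.58 -0.13 -0.16] gap 42.8 q7 -1.37
the job is handed in; nothing more can be done
None
```

I handed the job in at about 72 s of the 210 s. Both worn rollers lie flat in the steel tray, and both new rollers sit in the middle and right bearings. Only two of each were there at the start. The new rollers have their drive ends on the belt side and flats up.

- **Worn rollers:** I lifted each one straight up and level, then set it down until I felt it touch the tray floor before letting go. The green look-alike was not touched.
- **New rollers:** I carried each one from the rack and lowered it in small steps until the wrist force showed it resting in the bearings. Then I turned the flats up by dragging the closed fingertips across the sleeve, pressing with about 8 to 18 N.

**Last checks:** In the last close view I estimate the flats are within about 3 degrees of straight up on both. The final pictures show all four rollers in place, the rack empty, the tray not visibly moved and the other parts where they were.

**What disagreed:**
- **Fingertips:** They stood about 28 mm farther back than the stated overhang. My first grasp closed on nothing above the middle worn roller. I worked out the true tip position by touching the roller's top lightly (about 10 N) and used that from then on.
- **Right-hand flat:** An early top view made this flat look level, but a side view showed it about 7 degrees off, so I gave it one more nudge.

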